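# Size-sort the sample shuttles and rack the long ones

### The arm

A 6-joint arm with a two-finger parallel gripper is mounted at the origin on the work surface. World frame = base frame: x ahead of the robot, y to its left, z up, the work surface at z = 0. Lengths are in m, angles in degrees, forces in N, time in s.
With the tool pointing down it reaches from about 0.4 to 0.825 m from the base axis. Payload 7 kg.
Tool frame: the origin (TCP) lies midway between the tips of the shut fingers; the grasp point (between the pads) lies 19 mm behind it (ctrl.hold_point_z is the distance from the TCP to the grasp point, in m); z points along the fingers, x is the direction in which the jaws open and shut, and the axes are right-handed (so a half turn about z gives the same grasp; the last joint's range is limited). The gripper opens to 88 mm and grips with 3 to 60 N. Pads are 19 mm wide; open, the fingers measure 130 mm over their backs; the gripper's body (78 mm by 193 mm) begins 47 mm behind the grasp point.
Start: joints at [-53.967, 20.546, 0.682, 0, -70.136, -16.507], TCP at [0.226, -0.636, 0.227] pointing down, gripper open.
Joint ranges: [-176.03, 176.03], [-82.01, 121.73], [-58.28, 71.71], [-173.87, 95.51], [-174.79, -0.11], [-173.66, 173.66]. Speed limits (degrees/s): [136.94, 136.94, 172.46, 180, 180, 180].

### API

Orientations are given as [roll, pitch, yaw] about the fixed x, y, z axes, in that order (R = Rz(yaw) Ry(pitch) Rx(roll)).
In Python, from plant import ctrl gives the robot as it stands.
- The arm moves only by the tool apply_moves, never from a script. Its argument "motion" is a list of rows, each a list of 2 entries, a list of its own where there are three numbers: the shift along the world's x, y, z in cm, then the turn about the world's z in degrees. In form: [[[tx, ty, tz], roll], ...]. A call has 1 to 10 rows; each row is the pose to reach, as a shift and turn from the pose commanded when the call began; what a row does not reach only later rows make up. A row lasts 1/10 s, in which the tool goes at most 50 mm and 8.59 degrees, less where a joint would pass 70% of its speed; a pose out of reach is approached as far as the arm can. A call with a gripper value outside its range is refused whole. "hand" is the finger opening in cm, from 0 to 8.76, set as the call begins (left out, the last holds). The fingers move at their own pace and stop on an object; the grip force is fixed at half the most. Time passes only in rows, so rows that repeat a pose let the fingers close. It gives the time, the measured TCP pose, the force and the opening at its end, in the units of the state.
- ctrl.get_obs(): the state, without advancing time (a new reading comes with each control period).
- ctrl.snapshot(name): name is "side" or "top"; returns (picture, depth): 420x560x3 uint8, blue, green, red; 420x560 float32, m along the optical axis (not along the pixel's ray), 0 where there is no reading.
- ctrl.camera_model(name): a dict with "fx", "fy", "cx", "cy" (pixels), "k1" (the pictures are not rectified: a ray, as slopes to the right and down, at radius r is drawn at 1 + k1 r^2 times it, then the intrinsics apply), "cam_to_world" (4x4, takes a point from camera to world coordinates). Camera axes: x right, y down, z forward; pixel columns grow to the right and rows downward; lengths in m; the calibration is good to about 2 mm. A picture is of the moment at which its call begins. camera_model takes no time and is no camera call.
- ctrl.close_job(): hands the job in, once; it reports no verdict.
The state is a dict: "clock": time; "joint_pos": joint angles; "qvel": joint speeds; "tau": joint torques, N m; "tool_pos": TCP position; "orientation": TCP orientation; "force": force on the tool from outside, world axes, zero at the start; "moment": the same for the moment, N m; "opening": finger opening in m.
Only numpy, scipy, OpenCV 4.12 (cv2) and the standard library are available. Lean on these libraries where they do the work, as an engineer would, in place of code of your own. Each camera call takes 0.05 s, during which the arm holds its last target.

### The job

Lay all the sample shuttles from the two teal trays side by side in the blue tipping hopper of the sorter, lying across it and centred; when all are in, lift the hopper by its red handle so that they roll down the board (short ones drop into the yellow lane, long ones roll on to the end stops), and lower it back down. Then lay each long shuttle across the large wire rack by its tube, with a bumper ring outside either wire, and each short one centred on the small wire cradle, a ring on either wire, one shuttle per notch. Do not disturb the bottle, the tip box or the dishes.

Things in the scene. Friction and masses are not known exactly. Their poses are not given: they have to be found in the camera images.
- long1_mid (a point): Long sample shuttle, 170 mm, orange rings, amber tube, 0.08 kg; lies on its two bumper rings of 42 mm diameter, each 16 mm wide, at the ends of a bare tube of 16 mm diameter; origin half-way along on the axis; own x axis = the long axis (y and z turn as it rolls). May be absent. Bare tube 138 mm between the rings: grasp it across the tube at the middle.
- long2_mid (a point): Long sample shuttle, 170 mm, orange rings, amber tube, 0.08 kg; lies on its two bumper rings of 42 mm diameter, each 16 mm wide, at the ends of a bare tube of 16 mm diameter; origin half-way along on the axis; own x axis = the long axis (y and z turn as it rolls). May be absent. Bare tube 138 mm between the rings: grasp it across the tube at the middle.
- long3_mid (a point): Long sample shuttle, 170 mm, orange rings, amber tube, 0.08 kg; lies on its two bumper rings of 42 mm diameter, each 16 mm wide, at the ends of a bare tube of 16 mm diameter; origin half-way along on the axis; own x axis = the long axis (y and z turn as it rolls). May be absent. Bare tube 138 mm between the rings: grasp it across the tube at the middle.
- short1_mid (a point): Short sample shuttle, 76 mm long, green rings, clear tube, 0.055 kg; lies on its two bumper rings of 42 mm diameter, each 16 mm wide, at the ends of a bare tube of 16 mm diameter; origin half-way along on the axis; own x axis = the long axis (y and z turn as it rolls). May be absent. Bare tube 44 mm between the rings: grasp it across the tube at the middle.
- short2_mid (a point): Short sample shuttle, 76 mm long, green rings, clear tube, 0.055 kg; lies on its two bumper rings of 42 mm diameter, each 16 mm wide, at the ends of a bare tube of 16 mm diameter; origin half-way along on the axis; own x axis = the long axis (y and z turn as it rolls). May be absent. Bare tube 44 mm between the rings: grasp it across the tube at the middle.
- sorter: Sorter, fixed on the bench, 430 x 202 mm. Own x axis points downhill; origin on the bench under the hopper's hinge line, on the centre line. Hopper at x -183 to 0 mm. Downhill of x=0 the board slopes down 14 degrees: two white rails (y 57 to 95 mm on either side; surface 88 mm high at x=0, 37 mm at x=205) between side walls 190 mm apart, 30 mm high. Axes of points on it are parallel to its own.
- hopper_place (a point): Middle of the blue hopper's floor at rest, 83 mm high (88 at the hinge; it leans back 0.06 rad). Floor 190 mm wide (sorter's y) between 27 mm walls, 178 mm long, front and top open; rear wall 26 mm high has a 40 mm gap in its middle for a finger. Takes 4 shuttles side by side, axes along y (e.g. centres at sorter x -155, -111, -67, -23 mm); they rest where laid: slopes under 0.1 rad do not start a roll.
- short_lane (a point): Middle of the yellow floor of the short lane, sunk 50 mm between the rails at sorter x 4 to 112 mm, 114 mm wide, floor parallel to the rails. Shuttles shorter than its width drop in; long ones roll over it on the rails. At rest in it a short one has its centre at sorter x about 88 mm (37 mm high) or, the second, 47 mm (47 mm high), axis along y; the downhill wall has a 40 mm gap in its middle for a finger.
- long_lane (a point): On the centre line at rail height (37 mm) at the blue end stops (sorter x 205 mm; stops only at y 61 to 95 mm either side, the middle is open and its panel sunk 26 mm). Long shuttles come to rest against the stops: centres at sorter x about 183, 142, 101 mm, 21 mm over the rails, axes along y, rings touching, bare tubes 26 mm apart.
- hopper (a joint): Tilt of the hopper about its hinge (an axis along the sorter's y, at x=0, 88 mm above the bench): 0 = down at rest, grows as the handle is lifted, to 0.65 rad. Shuttles roll out from about 0.2 to 0.4 rad. It falls slowly back if let go; 0.5 kg.
- hopper_handle (a point): Middle of the hopper's red handle, a round bar of 12 mm diameter and 90 mm long, parallel to the hinge, 222 mm behind it; free below, 33 mm clear of the hopper's rear wall. About 83 mm above the bench at rest.
- rack: Wire rack, fixed. Origin on the bench at its middle. Two white zigzag wires of 6 mm diameter at x = -55 and +55 mm run along its y axis, each with three V notches at y = -56, 0, +56 mm (wire centre 75 mm high in the notch, 93 mm at the crests between). A long shuttle laid along the rack's x axis with its tube in a pair of notches has its centre 88 mm above the bench, and its rings hang outside the wires (10 mm play either way).
- cradle: Small wire cradle for short shuttles, 0.8 kg, standing loose on the bench. Origin on the bench at its middle. White zigzag wires of 6 mm diameter at x = -30 and +30 mm, along its y axis, each with two V notches at y = -28 and +28 mm (wire centre 45 mm high in the notch, 63 mm at the crests). A short shuttle laid along the cradle's x with a ring in either wire's notch has its centre 73 mm above the bench; it must be within 8 mm of the middle or a ring slips off its wire.
- tray_near: Shallow teal tray with a soft floor, 125 x 322 mm, fixed; floor 2 mm high, rim 10 mm high and 5 mm thick; origin under its middle. The shuttles start lying in the two trays, centres 23 mm high; they hardly roll there, more easily on the bare bench.
- tray_side: The other tray, 265 x 252 mm, else the same.
- medium_bottle: Bystander: amber bottle, 64 mm diameter, 140 mm tall; origin under its centre.
- tip_box: Bystander: blue box with clear lid, 80 x 110 x 62 mm; origin under its centre.
- dish_stack: Bystander: stack of three dishes, 84 mm diameter, 46 mm high; origin under its centre.
There are look-alikes about, which are no part of the job. What is shaped like the part that bears long2_mid but purple is not meant.

How it is judged (in metres and radians):
On the way, in this order (a step that is already met when the one before it is completed fails the run):
1. all shuttles lie in the hopper, which is down (x of long1_mid in the frame of sorter between -0.18 and 0 m and y of long1_mid in the frame of sorter between -0.095 and 0.095 m and z of long1_mid in the frame of sorter between 0.09 and 0.118 m and x of long2_mid in the frame of sorter between -0.18 and 0 m and y of long2_mid in the frame of sorter between -0.095 and 0.095 m and z of long2_mid in the frame of sorter between 0.09 and 0.118 m and x of long3_mid in the frame of sorter between -0.18 and 0 m and y of long3_mid in the frame of sorter between -0.095 and 0.095 m and z of long3_mid in the frame of sorter between 0.09 and 0.118 m and x of short1_mid in the frame of sorter between -0.18 and 0 m and y of short1_mid in the frame of sorter between -0.095 and 0.095 m and z of short1_mid in the frame of sorter between 0.09 and 0.118 m and x of short2_mid in the frame of sorter between -0.18 and 0 m and y of short2_mid in the frame of sorter between -0.095 and 0.095 m and z of short2_mid in the frame of sorter between 0.09 and 0.118 m and value of joint hopper below 0.05 rad), for 0.2 s.
2. the hopper is tipped by its handle (value of joint hopper above 0.25 rad), for 0.1 s.
3. long shuttles are in the long lane and short ones in the short lane, hopper down (x of long1_mid in the frame of sorter between 0.07 and 0.21 m and y of long1_mid in the frame of sorter between -0.03 and 0.03 m and z of long1_mid in the frame of sorter between 0.05 and 0.1 m and x of long2_mid in the frame of sorter between 0.07 and 0.21 m and y of long2_mid in the frame of sorter between -0.03 and 0.03 m and z of long2_mid in the frame of sorter between 0.05 and 0.1 m and x of long3_mid in the frame of sorter between 0.07 and 0.21 m and y of long3_mid in the frame of sorter between -0.03 and 0.03 m and z of long3_mid in the frame of sorter between 0.05 and 0.1 m and x of short1_mid in the frame of sorter between 0 and 0.118 m and y of short1_mid in the frame of sorter between -0.06 and 0.06 m and z of short1_mid in the frame of sorter between 0.015 and 0.07 m and x of short2_mid in the frame of sorter between 0 and 0.118 m and y of short2_mid in the frame of sorter between -0.06 and 0.06 m and z of short2_mid in the frame of sorter between 0.015 and 0.07 m and value of joint hopper below 0.05 rad), for 0.2 s.
At the end, for the whole second after the job is handed in: Long shuttles rest in notches of the rack (centre 80 to 97 mm high, within 18 mm of its middle along x), short ones in notches of the cradle (66 to 81 mm high, within 12 mm), axes within 0.15 rad of the rack's or cradle's x; hopper down (under 0.05 rad) (x of long1_mid in the frame of rack between -0.018 and 0.018 m and y of long1_mid in the frame of rack between -0.075 and 0.075 m and z of long1_mid in the frame of rack between 0.08 and 0.097 m and angle between the x axis of each of long1_mid, long2_mid, long3_mid and the x axis of rack, either way round below 0.15 rad and x of long2_mid in the frame of rack between -0.018 and 0.018 m and y of long2_mid in the frame of rack between -0.075 and 0.075 m and z of long2_mid in the frame of rack between 0.08 and 0.097 m and x of long3_mid in the frame of rack between -0.018 and 0.018 m and y of long3_mid in the frame of rack between -0.075 and 0.075 m and z of long3_mid in the frame of rack between 0.08 and 0.097 m and x of short1_mid in the frame of cradle between -0.012 and 0.012 m and y of short1_mid in the frame of cradle between -0.045 and 0.045 m and z of short1_mid in the frame of cradle between 0.066 and 0.081 m and angle between the x axis of each of short1_mid, short2_mid and the x axis of cradle, either way round below 0.15 rad and x of short2_mid in the frame of cradle between -0.012 and 0.012 m and y of short2_mid in the frame of cradle between -0.045 and 0.045 m and z of short2_mid in the frame of cradle between 0.066 and 0.081 m and value of joint hopper below 0.05 rad); the robot touches nothing.
It fails at once if a bystander is moved by more than 25 mm (distance of any of medium_bottle, tip_box, dish_stack from where it was at the start of the episode above 0.025 m).
It fails at once if a shuttle falls off the bench (height (world z) of any of long1_mid, long2_mid, long3_mid, short1_mid, short2_mid below -0.05 m).
Of long1, long2, long3, short1, short2 only 3 to 4 are there at a start; the rules pass over those that are not, and their reading is None.
At some moment in a run one of cradle may be knocked a few centimetres aside while the robot is not near it.
Once in a run the grip may slacken for a moment while it holds something.
It also fails if it takes over 210 s, if anything falls off the work surface, if the arm or the gripper's body presses on something with over 40 N, if the wrist force passes 120 N, or if a joint passes its speed limit or range.

## Working session

There is one attempt and no reset: what is moved stays moved. The work goes in short steps, Python scripts to look and compute and a tool call to move; the robot and the scene stay as the last step left them, time stands still between calls to the robot, and variables do not carry over. Pictures are saved under pics/ and viewed, and the job is handed in when it is done.

Besides the shell and the picture viewer there is one more tool, called after "Emit:" by a JSON object that holds its "fn" and its "kwargs", one argument or row to a line. apply_moves: Moves the arm, as the interface text tells. Its arguments: {"type":"object","properties":{"motion":{"type":"array"},"hand":{"type":"number"}},"required":["motion"]}

```bash
ls -la; mkdir -p pics; cat > h.py <<'E'
import numpy as np, cv2
from plant import ctrl
def snap(n,tag):
    im,d=ctrl.snapshot(n); cv2.imwrite(f'pics/{tag}_{n}.png',im); np.savez(f'pics/{tag}_{n}.npz',im=im,d=d); return im,d
def load(n,tag):
    z=np.load(f'pics/{tag}_{n}.npz'); return z['im'],z['d']
def rays(n,uv):
    m=ctrl.camera_model(n); uv=np.atleast_2d(np.float64(uv))
    xd=(uv[:,0]-m['cx'])/m['fx']; yd=(uv[:,1]-m['cy'])/m['fy']
    x,y=xd.copy(),yd.copy()
    for _ in range(20):
        f=1+m['k1']*(x*x+y*y); x,y=xd/f,yd/f
    T=np.array(m['cam_to_world']); return T[:3,3],np.c_[x,y,np.ones_like(x)],T
def onplane(n,uv,z):
    o,r,T=rays(n,uv); w=r@T[:3,:3].T; s=(z-o[2])/w[:,2]; return o+w*s[:,None]
def cloud(n,uv,d):
    o,r,T=rays(n,uv); uv=np.atleast_2d(uv).astype(int); s=d[uv[:,1],uv[:,0]]
    return o+(r*s[:,None])@T[:3,:3].T
def allcloud(n,d):
    v,u=np.mgrid[:420,:560]; return cloud(n,np.c_[u.ravel(),v.ravel()],d).reshape(420,560,3)
def proj(n,P):
    m=ctrl.camera_model(n);T=np.array(m['cam_to_world']);P=np.atleast_2d(P)
    c=(P-T[:3,3])@T[:3,:3];x=c[:,0]/c[:,2];y=c[:,1]/c[:,2];f=1+m['k1']*(x*x+y*y)
    return np.c_[m['fx']*x*f+m['cx'],m['fy']*y*f+m['cy']]
E
python3 - <<'E'
from h import *
for n in('top','side'):
    snap(n,'a'); m=ctrl.camera_model(n); print(n,m)
print(ctrl.get_obs(), ctrl.hold_point_z)
E
```

```text
total 12
drwxr-xr-x  3 agent agent 4096 Dec  6 21:36 .
drwxr-xr-x 23 root  root  4096 Dec  6 21:35 ..
drwxr-xr-x  2 agent agent 4096 Dec  6 21:36 pics
top {'fx': 492.3328432065261, 'fy': 492.3328432065261, 'cx': 277.33519866241573, 'cy': 210.34828555565358, 'k1': -0.173982411403706, 'cam_to_world': array([[ 0.02313061, -0.99447668,  0.10237729,  0.27684357],
       [-0.99972772, -0.02269384,  0.00542917,  0.06969454],
       [-0.00307585, -0.102475  , -0.99473083,  1.70796023],
       [ 0.        ,  0.        ,  0.        ,  1.        ]])}
side {'fx': 435.2293851129242, 'fy': 435.2293851129242, 'cx': 279.9746194627306, 'cy': 209.92890742655695, 'k1': -0.05636208479804356, 'cam_to_world': array([[-0.78192305, -0.37246683,  0.49986478, -0.15861121],
       [-0.6231121 ,  0.44371821, -0.64408498,  0.88126637],
       [ 0.01810119, -0.81509669, -0.57904209,  0.78713456],
       [ 0.        ,  0.        ,  0.        ,  1.        ]])}
{'clock': 0.1, 'joint_pos': array([-5.39661070e+01,  2.05874665e+01,  6.39395679e-01, -1.98955750e-02,
       -7.01358652e+01, -1.65060114e+01]), 'qvel': array([0.09033708, 0.00600073, 0.07513296, 0.13985045, 0.03525575,
       0.07086458]), 'tau': array([-7.21953729e-04, -5.84164131e+01,  2.93750381e+01,  7.01531768e+00,
        1.01910697e-02, -5.89268257e-05]), 'tool_pos': array([ 0.22545857, -0.63576574,  0.22571089]), 'orientation': array([-1.79994083e+02, -8.57915240e-02,  1.09521103e+02]), 'force': array([ 0.52063137, -0.44715944,  0.66826128]), 'moment': array([ 0.00468979, -0.0019099 ,  0.00663916]), 'opening': 0.08766139731273417} 0.0188
```

View pics/a_top.png

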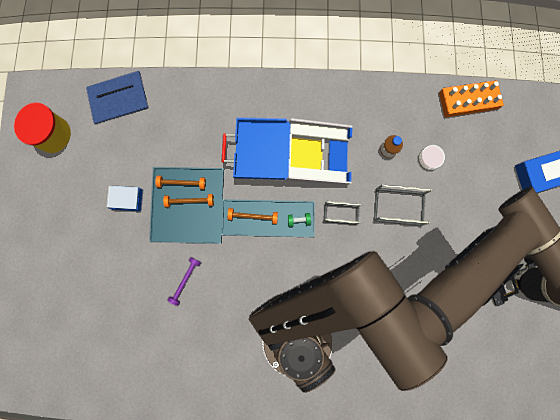

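View pics/a_side.png

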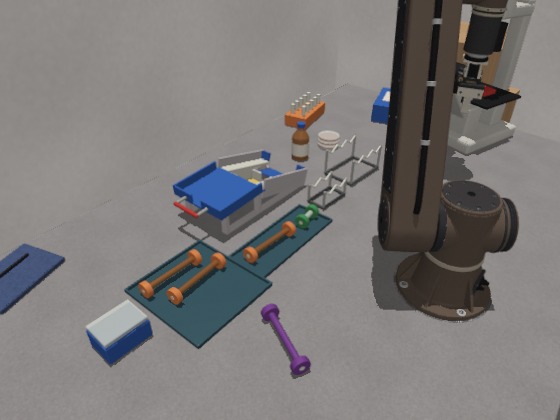

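```bash
python3 - <<'E'
from h import *
im,d=load('top','a')
c=im[100:260,90:460]; cv2.imwrite('pics/a_crop.png',cv2.resize(c,None,fx=2.15,fy=2.15,interpolation=cv2.INTER_CUBIC))
im2,d2=load('side','a')
c=im2[110:320,110:400]; cv2.imwrite('pics/a_crops.png',cv2.resize(c,None,fx=2.7,fy=2.7,interpolation=cv2.INTER_CUBIC))
W=allcloud('top',d)
for n,(u,v) in dict(hop=(265,150),bench=(400,300),traynear=(268,230),tray2=(185,230),handle=(225,150),long=(188,201),wire=(390,188)).items():
    print(n,W[v,u],d[v,u])
W2=allcloud('side',d2)
for n,(u,v) in dict(hop=(218,187),bench=(220,350),tray2=(200,310)).items(): print(n,W2[v,u])
# shuttles
for n,i,w in(('top',im,W),('side',im2,W2)):
    hsv=cv2.cvtColor(i,cv2.COLOR_BGR2HSV)
    for nm,lo,hi in(('orange',(5,120,80),(22,255,255)),('green',(45,100,60),(85,255,255)),('red',(0,150,90),(4,255,255)),('purple',(130,80,40),(165,255,255)),('yellow',(23,150,100),(35,255,255))):
        m=cv2.inRange(hsv,lo,hi)
        k,l,s,ce=cv2.connectedComponentsWithStats(m)
        for j in range(1,k):
            if s[j,4]>25:
                pts=w[l==j]; pts=pts[np.isfinite(pts).all(1)]
                print(n,nm,s[j],ce[j].round(1),np.median(pts,0).round(3),pts[:,2].max().round(3))
E
```

```text
hop [0.64733901 0.12482328 0.08385647] 1.6537757
bench [ 0.20899748 -0.15542348  0.80242014] 0.89260054
traynear [ 0.38345991  0.1099313  -0.00318487] 1.7132623
tray2 [0.37601675 0.39978053 0.00271566] 1.7082045
handle [0.64509109 0.2601155  0.08213246] 1.655995
long [0.47478071 0.38790772 0.03150849] 1.6896101
wire [ 5.41119559e-01 -3.17378279e-01  4.74219599e-05] 1.7238679
hop [0.66402795 0.12687962 0.08492458]
bench [0.29484528 0.49648304 0.00071662]
tray2 [0.41034248 0.4465539  0.00154986]
top orange [ 439   80   65   37 1396] [469.3  99.3] [ 0.866 -0.603  0.048] 1.708
top orange [384 135  19  19 185] [392.1 145.2] [ 0.668 -0.3    0.097] 1.708
top orange [155 176  50  13 278] [179.2 182. ] [0.541 0.425 0.032] 0.05
top orange [163 194  51  13 286] [187.9 200.2] [0.477 0.388 0.032] 1.708
top orange [228 208  50  16 280] [252.8 215.6] [0.429 0.162 0.032] 0.05
top green [305 213   6  12  60] [307.8 218.4] [ 0.424 -0.026  0.04 ] 0.049
top green [288 215   6  12  58] [290.3 220.4] [0.416 0.035 0.039] 0.048
top red [  14  103   40   42 1286] [ 33.4 123.1] [0.717 0.918 0.159] 1.708
top r
[... 330 characters left out ...]
1.3] [ 0.832 -0.519  0.048] 0.787
side orange [293 156  15   5  37] [299.5 158. ] [ 0.664 -0.287  0.01 ] 0.016
side orange [244 221  52  42 467] [269.  241.4] [0.426 0.176 0.03 ] 0.787
side orange [139 249  63  49 574] [169.5 273.1] [0.537 0.429 0.03 ] 0.046
side orange [167 252  59  53 591] [196.  277.9] [0.474 0.399 0.03 ] 0.787
side green [305 204  13  15 107] [312.3 210. ] [ 0.417 -0.02   0.034] 0.048
side green [295 213  15  16 147] [301.8 220.7] [0.414 0.04  0.03 ] 0.047
side red [483  85  13  11  81] [488.1  90.8] [ 0.219 -0.935  0.208] 0.213
side red [174 202  24  16  94] [185.6 209.3] [0.651 0.268 0.087] 0.092
side purple [261 304  50  71 809] [285.1 339.1] [0.19  0.402 0.029] 0.787
```

View pics/a_crop.png

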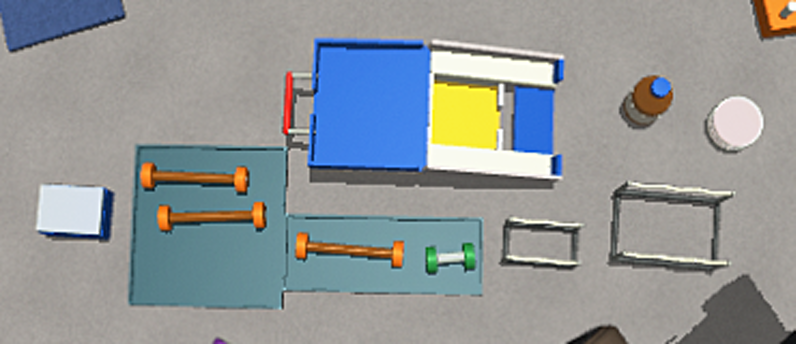

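View pics/a_crops.png

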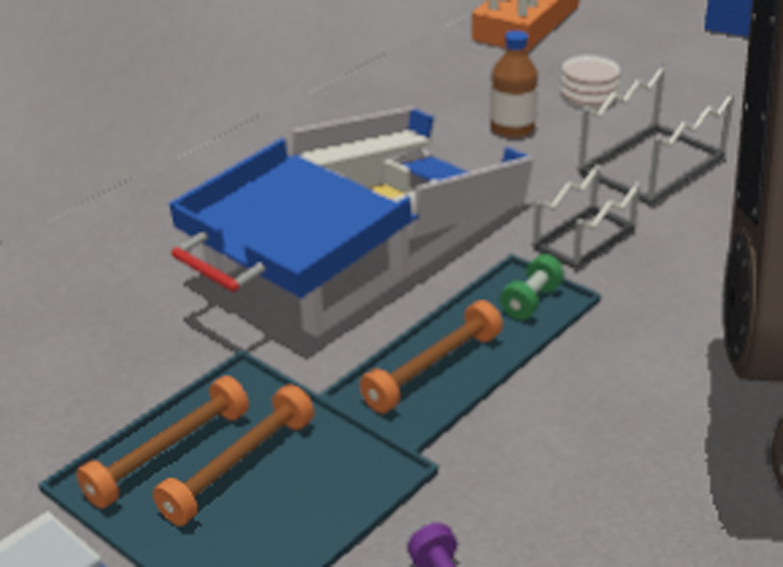

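```bash
cat >> h.py <<'E'
def rect(p):
    (c,(w,h),a)=cv2.minAreaRect(np.float32(p[:,:2]*1000))
    if w<h: w,h,a=h,w,a+90
    a=(a+90)%180-90
    return np.round(c,1),round(w,1),round(h,1),round(a,1)
E
python3 - <<'E'
from h import *
for n in('top','side'):
    im,d=load(n,'a');W=allcloud(n,d);v,u=np.mgrid[:420,:560]
    ok=(d>0.1)
    hsv=cv2.cvtColor(im,cv2.COLOR_BGR2HSV)
    def sel(x0,x1,y0,y1,z0,z1):
        return ok&(W[...,0]>x0)&(W[...,0]<x1)&(W[...,1]>y0)&(W[...,1]<y1)&(W[...,2]>z0)&(W[...,2]<z1)
    orange=cv2.inRange(hsv,(3,90,50),(22,255,255))>0
    green=cv2.inRange(hsv,(40,60,40),(90,255,255))>0
    for nm,m in(('L1',orange&sel(.51,.6,.3,.55,.005,.06)),('L2',orange&sel(.43,.51,.28,.5,.005,.06)),('L3',orange&sel(.38,.48,.05,.27,.005,.06)),('S',green&sel(.36,.46,-.08,.08,.005,.06)),
      ('red',(cv2.inRange(hsv,(0,140,60),(5,255,255))>0)&sel(.55,.75,.2,.3,.05,.12)),
      ('rack',sel(.4,.65,-.45,-.2,.03,.1)),('cradle',sel(.38,.52,-.2,-.06,.03,.075)),
      ('hopper',sel(.5,.8,.02,.25,.095,.13)),('sorter',sel(.5,.8,-.25,.25,.035,.13)),
      ('tipbox',sel(.4,.6,.55,.8,.03,.08)),('bottle',sel(.6,.75,-.35,-.25,.05,.2)),('dish',sel(.55,.7,-.48,-.36,.02,.08)),):
        p=W[m]
        if len(p)>5: print(n,nm,len(p),rect(p),'z',np.percentile(p[:,2],[5,50,95]).round(3))
E
```

```text
top L1 299 (array([542.2, 420.7]), 171.9, 42.8, 87.8) z [0.02  0.032 0.044]
top L2 295 (array([478.2, 389.4]), 170.9, 40.2, -87.7) z [0.022 0.032 0.046]
top L3 295 (array([429.2, 166.2]), 173.7, 41.8, 86.0) z [0.022 0.031 0.045]
top S 125 (array([421.7,   4.4]), 75.8, 42.9, -83.3) z [0.022 0.039 0.047]
top red 92 (array([653.8, 265. ]), 99.4, 10.4, 0.9) z [0.08  0.087 0.093]
top rack 333 (array([ 538.1, -324.2]), 239.9, 238.0, -4.1) z [0.038 0.079 0.096]
top cradle 137 (array([ 446.4, -140.9]), 115.8, 67.0, 85.5) z [0.045 0.058 0.069]
top hopper 411 (array([650.8, 126.1]), 207.9, 207.8, -0.2) z [0.097 0.106 0.116]
top sorter 5369 (array([649.9,  39.5]), 419.5, 207.3, 89.1) z [0.045 0.081 0.105]
top tipbox 757 (array([480.5, 611.7]), 110.1, 82.2, 87.8) z [0.043 0.061 0.068]
top bottle 313 (array([ 677.5, -307.7]), 62.8, 54.7, 46.4) z [0.063 0.1   0.141]
top dish 389 (array([ 650.7, -448.3]), 84.2, 62.5, -0.5) z [0.029 0.045 0.052]
side L1 601 (array([554.5, 420.3]), 171.3, 69.4, 88.3) z [0.015 0.03  0.043]
side L2 624 (array([477.2, 389. ]), 173.9, 41.3, -87.1) z [0.014 0.03  0.044]
side L3 473 (array([435.8, 164.5]), 173.7, 52.1, 85.9) z [0.011 0.03  0.044]
side S 258 (array([4.211e+02, 2.000e-01]), 90.3, 41.2, -83.6) z [0.009 0.032 0.044]
side red 94 (array([651.5, 267.5]), 99.6, 9.2, -1.0) z [0.082 0.087 0.091]
side rack 382 (array([ 536.5, -324.1]), 240.2, 238.5, -4.2) z [0.033 0.073 0.093]
side cradle 192 (array([ 447.4, -139.8]), 119.5, 70.5, 86.9) z [0.034 0.055 0.067]
side hopper 722 (array([650.1, 123.9]), 209.8, 205.2, 89.3) z [0.096 0.103 0.114]
side sorter 4580 (array([648.4,  38.8]), 421.8, 207.7, 88.8) z [0.045 0.084 0.107]
side tipbox 2034 (array([479.4, 615.5]), 111.0, 81.1, 88.1) z [0.035 0.061 0.064]
side bottle 364 (array([ 675.1, -296.8]), 61.6, 47.8, 18.8) z [0.053 0.089 0.138]
side dish 248 (array([ 650.5, -444.7]), 83.8, 65.7, 0.5) z [0.023 0.043 0.048]
```

```bash
python3 - <<'E'
from h import *
for n in('top','side'):
    im,d=load(n,'a');W=allcloud(n,d)
    ok=(d>0.1)&(d<2)
    def sel(x0,x1,y0,y1,z0,z1):
        return ok&(W[...,0]>x0)&(W[...,0]<x1)&(W[...,1]>y0)&(W[...,1]<y1)&(W[...,2]>z0)&(W[...,2]<z1)
    m=sel(.42,.62,-.44,-.2,.06,.1); p=W[m]; 
    for q,nm in((p[p[:,0]>.54],'hi'),(p[p[:,0]<.54],'lo')):
        l=cv2.fitLine(np.float32(q[:,:2]),cv2.DIST_HUBER,0,.01,.01).ravel(); ang=np.degrees(np.arctan2(l[1],l[0]))
        t=(q[:,:2]-l[2:])@l[:2]
        ends=[l[2:]+l[:2]*s for s in(t.min(),t.max())]
        print(n,nm,len(q),rect(q),ang.round(2),np.round(ends,4).tolist())
    # blue seam / hinge: hopper floor plane
    p=W[sel(.58,.72,-.02,.23,.07,.095)]
    m=sel(.40,.50,-.22,-.06,.035,.07); p=W[m]
    for q,nm in((p[p[:,0]>.447],'chi'),(p[p[:,0]<.447],'clo')):
        print(n,nm,len(q),rect(q))
    hsv=cv2.cvtColor(im,cv2.COLOR_BGR2HSV)
    y=cv2.inRange(hsv,(22,120,80),(36,255,255))>0
    p=W[y&sel(.55,.75,-.15,.1,0,.08)];print(n,'yellow',rect(p),np.percentile(p[:,2],[2,98]))
    b=cv2.inRange(hsv,(100,120,60),(125,255,255))>0
    p=W[b&sel(.57,.73,-.0,.24,.06,.094)];print(n,'hopfloor',rect(p),np.percentile(p[:,2],[2,98]))
im,d=load('top','a')
cv2.imwrite('pics/a_c2.png',cv2.resize(im[175:240,310:440],None,fx=6,fy=6,interpolation=cv2.INTER_CUBIC))
E
```

```text
Traceback (most recent call last):
cv2.error: OpenCV(4.12.0) /io/opencv/modules/imgproc/src/linefit.cpp:50: error: (-215:Assertion failed) count > 0 in function 'fitLine2D_wods'
```

```bash
python3 - <<'E'
from h import *
for n in('top','side'):
    im,d=load(n,'a');W=allcloud(n,d)
    ok=(d>0.1)&(d<2)
    def sel(x0,x1,y0,y1,z0,z1):
        return ok&(W[...,0]>x0)&(W[...,0]<x1)&(W[...,1]>y0)&(W[...,1]<y1)&(W[...,2]>z0)&(W[...,2]<z1)
    m=sel(.37,.57,-.45,-.2,.06,.11); p=W[m]
    print(n,len(p),rect(p), np.histogram(p[:,0],10))
    mid=rect(p)[0][0]/1000
    for q,nm in((p[p[:,0]>mid],'hi'),(p[p[:,0]<mid],'lo')): print(nm,len(q),rect(q),np.percentile(q[:,2],[2,50,98]).round(3))
    m=sel(.40,.50,-.22,-.06,.035,.075); p=W[m]
    for q,nm in((p[p[:,0]>.447],'chi'),(p[p[:,0]<.447],'clo')):
        print(n,nm,len(q),rect(q))
    hsv=cv2.cvtColor(im,cv2.COLOR_BGR2HSV)
    y=cv2.inRange(hsv,(22,120,80),(36,255,255))>0
    p=W[y&sel(.55,.75,-.15,.1,0,.08)];print(n,'yellow',rect(p),np.percentile(p[:,2],[2,98]))
    b=cv2.inRange(hsv,(100,120,60),(125,255,255))>0
    p=W[b&sel(.57,.73,-.0,.24,.06,.094)];print(n,'hopfloor',rect(p),np.percentile(p[:,2],[2,98]))
im,d=load('top','a')
cv2.imwrite('pics/a_c2.png',cv2.resize(im[175:240,310:440],None,fx=6,fy=6,interpolation=cv2.INTER_CUBIC))
E
```

```text
top 204 (array([ 478.2, -318.9]), 236.0, 119.1, 85.7) (array([66, 29,  0,  0,  1,  0,  0,  0, 15, 93]), array([0.41026162, 0.42312705, 0.43599248, 0.4488579 , 0.46172333,
       0.47458876, 0.48745419, 0.50031962, 0.51318505, 0.52605047,
       0.5389159 ]))
hi 108 (array([ 531.2, -352. ]), 174.5, 7.8, 86.2) [0.071 0.086 0.099]
lo 96 (array([ 427.9, -312.1]), 239.6, 35.0, 75.8) [0.069 0.086 0.1  ]
top chi 69 (array([ 476.3, -142.8]), 114.9, 7.1, 85.8)
top clo 68 (array([ 416.4, -139.2]), 114.6, 7.8, 86.0)
top yellow (array([654.6, -19. ]), 110.6, 108.2, -89.0) [0.00693547 0.038036  ]
top hopfloor (array([650. , 136.4]), 183.2, 159.9, -90.0) [0.07175514 0.09149989]
side 216 (array([ 476.9, -321.1]), 235.8, 119.7, 86.3) (array([74, 33,  0,  0,  1,  0,  0,  0, 32, 76]), array([0.41034647, 0.42335023, 0.43635399, 0.44935775, 0.46236151,
       0.47536526, 0.48836902, 0.50137278, 0.51437654, 0.5273803 ,
       0.54038406]))
hi 108 (array([ 529.9, -352.1]), 180.7, 9.8, 86.3) [0.062 0.082 0.096]
lo 108 (array([ 425.7, -314.1]), 239.5, 38.3, 75.9) [0.062 0.083 0.096]
side chi 90 (array([ 477.9, -142.6]), 122.0, 9.6, 86.7)
side clo 93 (array([ 418.2, -138.2]), 119.5, 9.6, 85.5)
side yellow (array([688.2, -56.1]), 33.6, 22.3, -3.4) [0.0113578  0.01859049]
side hopfloor (array([650.1, 136.8]), 183.8, 159.6, -90.0) [0.07624331 0.09091487]
```

View pics/a_c2.png

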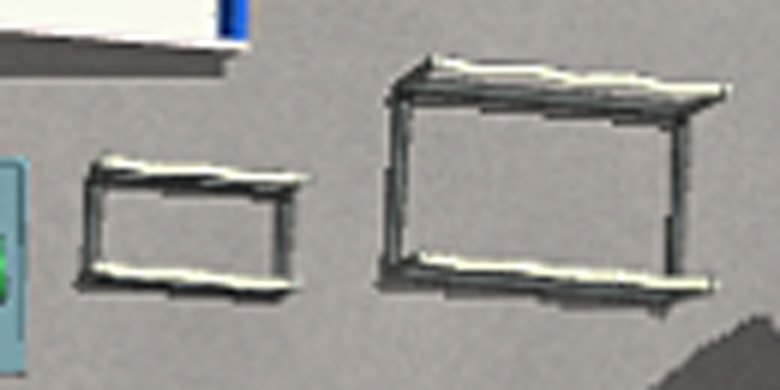

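Emit:
{"fn": "apply_moves", "kwargs": {
  "motion": [
    [[19.6, 64, -4], 77.2],
    [[19.6, 64, -4], 77.2],
    [[19.6, 64, -4], 77.2],
    [[19.6, 64, -4], 77.2],
    [[19.6, 64, -4], 77.2],
    [[19.6, 64, -4], 77.2],
    [[19.6, 64, -4], 77.2],
    [[19.6, 64, -4], 77.2],
    [[19.6, 64, -4], 77.2],
    [[19.6, 64, -4], 77.2]
  ],
  "hand": 5
}}

```text
clock: 1.1
tool_pos: [0.3717, -0.157, 0.1968]
orientation: [180.0, 0.0, -173.0]
force: [1.3, -0.4, -0.7]
opening: 0.05
```

Emit:
{"fn": "apply_moves", "kwargs": {
  "motion": [
    [[5, 16.1, -8], 0],
    [[5, 16.1, -8], 0],
    [[5, 16.1, -8], 0],
    [[5, 16.1, -8], 0],
    [[5, 16.1, -8], 0],
    [[5, 16.1, -8], 0],
    [[5, 16.1, -8], 0]
  ]
}}

```text
clock: 1.8
tool_pos: [0.4215, 0.0017, 0.1169]
orientation: [-180.0, -0.0, -173.3]
force: [-0.1, -1.3, 0.6]
opening: 0.0501
```

```bash
python3 - <<'E'
from h import *
o=ctrl.get_obs(); print(o['tool_pos'],o['orientation'],o['joint_pos'])
for n in('top','side'): snap(n,'b')
im,d=load('side','b'); 
cv2.imwrite('pics/b_c.png',cv2.resize(im[60:320,120:420],None,fx=2.2,fy=2.2))
E
```

```text
[0.42153249 0.00165769 0.11687467] [-1.79998052e+02 -7.14570809e-03 -1.73286140e+02] [ 2.72897469e+01  2.49670053e+00 -3.86281980e+01 -9.12186876e-04
 -4.88824761e+01 -2.05752872e+01]
```

View pics/b_c.png

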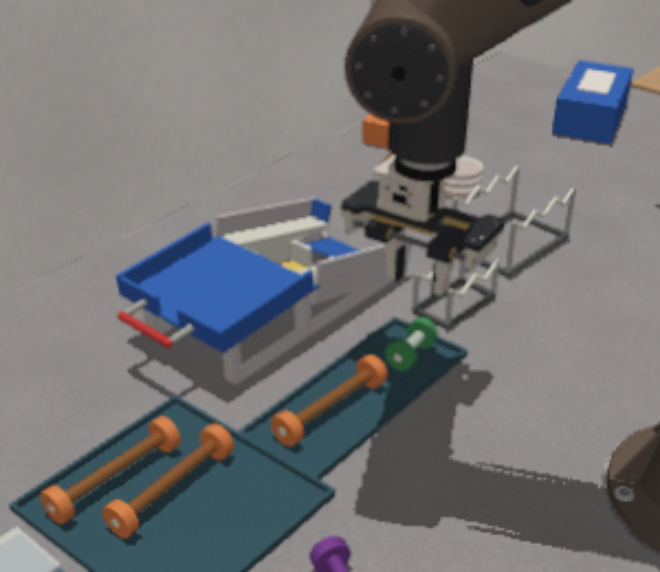

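Emit:
{"fn": "apply_moves", "kwargs": {
  "motion": [
    [[0, 0.25, -4], 0],
    [[0, 0.25, -8], 0],
    [[0, 0.25, -10.7], 0],
    [[0, 0.25, -10.7], 0],
    [[0, 0.25, -10.7], 0]
  ]
}}

```text
clock: 2.4
tool_pos: [0.4219, 0.004, 0.0103]
orientation: [-180.0, -0.0, -173.3]
force: [-0.1, -0.1, 0.8]
opening: 0.0502
```

Emit:
{"fn": "apply_moves", "kwargs": {
  "motion": [
    [[0, 0, 0], 0],
    [[0, 0, 0], 0],
    [[0, 0, 0], 0],
    [[0, 0, 0], 0],
    [[0, 0, 0], 0]
  ],
  "hand": 0.6
}}

```text
clock: 2.9
tool_pos: [0.422, 0.0047, 0.0101]
orientation: [180.0, 0.0, -173.3]
force: [0.0, -1.1, 0.0]
opening: 0.0157
```

Emit:
{"fn": "apply_moves", "kwargs": {
  "motion": [
    [[0, 0, 5], 0],
    [[0, 0, 10], -8],
    [[2, 0.6, 15], -16],
    [[6, 1.5, 17], -24],
    [[10, 2.5, 17], -32],
    [[14, 3.5, 17], -40],
    [[18, 5, 17], -48],
    [[22.8, 6.2, 17], -56],
    [[22.8, 6.2, 17], -64],
    [[22.8, 6.2, 17], -72]
  ]
}}

```text
clock: 3.9
tool_pos: [0.6503, 0.0668, 0.1775]
orientation: [-179.8, -0.0, 114.4]
force: [-0.7, -0.4, -0.6]
opening: 0.0151
```

Emit:
{"fn": "apply_moves", "kwargs": {
  "motion": [
    [[0, 0, 0], -8.5],
    [[0, 0, 0], -17],
    [[0, 0, 0], -25.7],
    [[0, 0, 0], -25.7],
    [[0, 0, 0], -25.7]
  ]
}}

```text
clock: 4.4
tool_pos: [0.6495, 0.0666, 0.1795]
orientation: [-180.0, 0.0, 89.3]
force: [0.5, 0.1, -1.1]
opening: 0.0152
```

```bash
python3 - <<'E'
from h import *
o=ctrl.get_obs(); print(o['tool_pos'],o['orientation'],o['joint_pos'],o['opening'])
for n in('side',): snap(n,'c')
im,d=load('side','c'); 
cv2.imwrite('pics/c_c.png',cv2.resize(im[60:320,120:420],None,fx=2.2,fy=2.2))
E
```

```text
[0.64954184 0.06656132 0.17950623] [-1.79971316e+02  6.52122414e-03  8.92772074e+01] [ 2.29299706e+01  2.03043711e+01 -6.00177085e+00 -6.17219260e-03
 -6.37227488e+01 -1.13650031e+02] 0.015157626159365355
```

View pics/c_c.png

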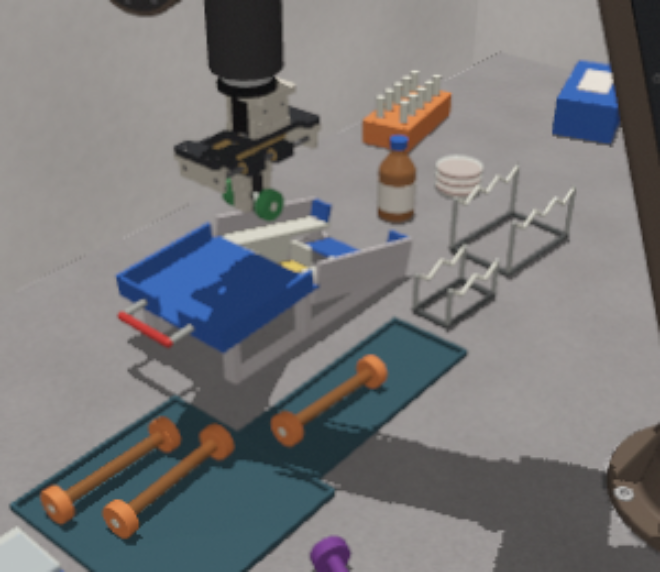

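Emit:
{"fn": "apply_moves", "kwargs": {
  "motion": [
    [[0, 0, -3], 0],
    [[0, 0, -6], 0],
    [[0, 0, -7.5], 0],
    [[0, 0, -8.1], 0],
    [[0, 0, -8.3], 0],
    [[0, 0, -8.3], 0],
    [[0, 0, -8.3], 0]
  ]
}}

```text
clock: 5.15
tool_pos: [0.6504, 0.0668, 0.0979]
orientation: [179.9, -0.0, 89.1]
force: [0.1, -0.3, -0.6]
opening: 0.0152
```

Emit:
{"fn": "apply_moves", "kwargs": {
  "motion": [
    [[0, 0, -0.15], 0],
    [[0, 0, -0.3], 0],
    [[0, 0, -0.3], 0],
    [[0, 0, -0.3], 0]
  ]
}}

```text
clock: 5.55
tool_pos: [0.6502, 0.0667, 0.0948]
orientation: [179.9, -0.0, 89.0]
force: [-1.3, 1.3, 5.3]
opening: 0.0151
```

Emit:
{"fn": "apply_moves", "kwargs": {
  "motion": [
    [[0, 0, 0], 0],
    [[0, 0, 0], 0],
    [[0, 0, 0], 0],
    [[0, 0, 3], 0],
    [[0, 0, 8], 0],
    [[-4, 0, 11], 8.5],
    [[-9, 2, 11], 17],
    [[-13, 4, 11], 25],
    [[-18, 7, 11], 33],
    [[-22.1, 10, 11], 41]
  ],
  "hand": 2.8
}}

```text
clock: 6.55
tool_pos: [0.4343, 0.1613, 0.2037]
orientation: [180.0, -0.0, 130.3]
force: [0.4, 2.7, 0.5]
opening: 0.0279
```

```bash
python3 - <<'E'
from h import *
o=ctrl.get_obs(); print(o['tool_pos'],o['orientation'],o['joint_pos'],o['opening'])
for n in('side','top'): snap(n,'d')
im,d=load('side','d'); 
cv2.imwrite('pics/d_c.png',cv2.resize(im[60:320,120:420],None,fx=2.2,fy=2.2))
E
```

```text
[0.43432125 0.16130138 0.20371512] [ 1.79978149e+02 -9.16909756e-03  1.30289232e+02] [ 4.48228490e+01  1.21345144e+00 -2.69037921e+01 -8.40692880e-03
 -6.18602495e+01 -9.45296549e+01] 0.027872022134624398
```

View pics/d_c.png

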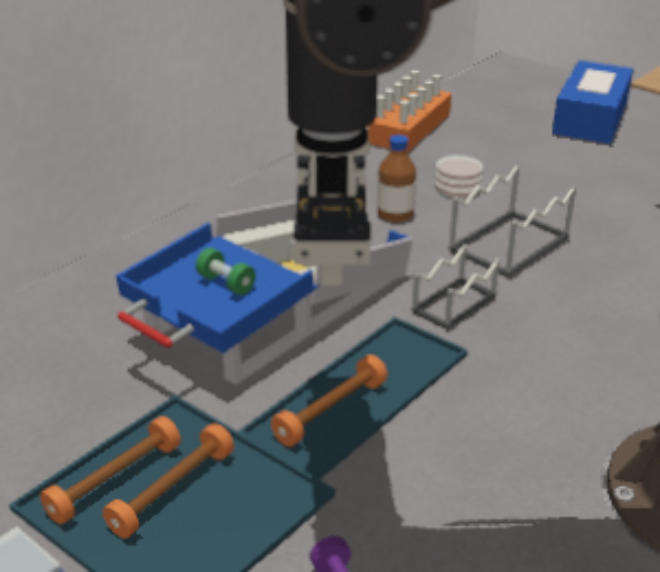

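```bash
cat >> h.py <<'E'
H0=np.array([.6496,.043]); A=np.radians(-91); SX=np.array([np.cos(A),np.sin(A)]); SY=np.array([-SX[1],SX[0]])
def tosort(p): q=np.atleast_2d(p)[:,:2]-H0; return np.c_[q@SX,q@SY]
def blobs(n,tag):
    im,d=load(n,tag);W=allcloud(n,d);hsv=cv2.cvtColor(im,cv2.COLOR_BGR2HSV);out=[]
    for nm,lo,hi in(('orange',(3,90,50),(22,255,255)),('green',(40,60,40),(90,255,255))):
        m=(cv2.inRange(hsv,lo,hi)>0)&(d>.1)&(W[...,0]>.3)&(W[...,0]<.8)&(W[...,1]>-.5)&(W[...,1]<.58)&(W[...,2]>.012)&(W[...,2]<.2)&~((W[...,0]>.64)&(W[...,1]<-.25))
        mm=m.astype(np.uint8)
        if nm=='green': mm=cv2.morphologyEx(mm,cv2.MORPH_CLOSE,np.ones((15,15)))
        k,l,s,c=cv2.connectedComponentsWithStats(mm)
        for j in range(1,k):
            q=W[(l==j)&m]
            if len(q)>25:
                r=rect(q); out.append((nm,r)); print(n,nm,len(q),r,'z95',np.percentile(q[:,2],95).round(3),'sorter',(tosort(np.array(r[0])/1000)[0]*1000).round(1))
    return out
E
python3 - <<'E'
from h import *
blobs('top','d');blobs('side','d')
E
```

```text
top orange 292 (array([542.7, 420.1]), 171.5, 43.1, 87.5) z95 0.045 sorter [-375.2 -113.5]
top orange 231 (array([477.7, 392. ]), 162.2, 40.7, -88.1) z95 0.043 sorter [-345.9 -178. ]
top orange 129 (array([424. , 117.1]), 75.6, 38.1, -88.5) z95 0.046 sorter [ -70.2 -226.9]
top green 149 (array([648.1, 132.3]), 77.0, 39.7, -1.1) z95 0.127 sorter [-89.3  -3.1]
side orange 454 (array([429.3, 165.9]), 169.6, 39.3, 86.4) z95 0.044 sorter [-119.  -222.4]
side orange 585 (array([541. , 420.6]), 173.7, 42.3, 87.9) z95 0.043 sorter [-375.6 -115.2]
side orange 599 (array([478.4, 389.3]), 172.6, 42.7, -87.1) z95 0.043 sorter [-343.3 -177.2]
side green 226 (array([645.5, 126.1]), 78.1, 36.7, -0.1) z95 0.126 sorter [-83.   -5.5]
```

Emit:
{"fn": "apply_moves", "kwargs": {
  "motion": [
    [[0, 0, -3], 8.5],
    [[0, 0, -6], 17],
    [[0, 0, -8], 25],
    [[0, 0, -10], 33],
    [[0, 0, -11], 41],
    [[0, 0, -12], 46.1],
    [[0, 0, -12], 46.1],
    [[0, 0, -12], 46.1]
  ],
  "hand": 5
}}

```text
clock: 7.45
tool_pos: [0.4364, 0.1611, 0.0838]
orientation: [-180.0, -0.0, 175.9]
force: [0.7, -0.0, -0.2]
opening: 0.0498
```

```bash
python3 - <<'E'
from h import *
snap('side','e');blobs('side','e')
o=ctrl.get_obs(); print(o['tool_pos'],o['orientation'])
E
```

```text
side orange 69 (array([454. , 184.7]), 76.8, 29.1, -21.5) z95 0.185 sorter [-138.3 -198. ]
side orange 40 (array([388.7, 150.5]), 53.1, 17.2, -26.9) z95 0.193 sorter [-102.9 -262.7]
side orange 446 (array([427.7, 163.7]), 174.8, 38.2, 86.0) z95 0.044 sorter [-116.8 -224. ]
side orange 580 (array([540.4, 419.8]), 172.7, 42.3, 87.8) z95 0.043 sorter [-374.8 -115.8]
side orange 601 (array([477.4, 390. ]), 171.7, 41.7, -86.7) z95 0.044 sorter [-343.9 -178.2]
side green 211 (array([637.3, 203.4]), 95.4, 38.7, -2.5) z95 0.121 sorter [-160.2  -15.1]
[0.43652878 0.1613784  0.08411333] [1.79989369e+02 2.07027224e-02 1.75965342e+02]
```

Emit:
{"fn": "apply_moves", "kwargs": {
  "motion": [
    [[-0.7, 0.45, -1], 0.3],
    [[-0.7, 0.45, -4], 0.3],
    [[-0.7, 0.45, -7], 0.3],
    [[-0.7, 0.45, -7.4], 0.3],
    [[-0.7, 0.45, -7.4], 0.3],
    [[-0.7, 0.45, -7.4], 0.3]
  ]
}}

```text
clock: 8.1
tool_pos: [0.4296, 0.1664, 0.0107]
orientation: [180.0, 0.1, 176.4]
force: [0.9, 0.5, -0.5]
opening: 0.0501
```

Emit:
{"fn": "apply_moves", "kwargs": {
  "motion": [
    [[0, 0, 0], 0],
    [[0, 0, 0], 0],
    [[0, 0, 0], 0],
    [[0, 0, 0], 0],
    [[0, 0, 0], 0]
  ],
  "hand": 0.6
}}

```text
clock: 8.6
tool_pos: [0.4292, 0.1658, 0.0099]
orientation: [180.0, 0.0, 176.4]
force: [1.8, 0.6, 0.3]
opening: 0.0158
```

Emit:
{"fn": "apply_moves", "kwargs": {
  "motion": [
    [[0, 0, 5], 0],
    [[0, 0, 10], -8],
    [[0, 0, 15], -16],
    [[4, 0, 17], -24],
    [[8, 0, 17], -32],
    [[12, 0, 17], -40],
    [[17, -0.3, 17], -48],
    [[22.2, -0.6, 17], -56],
    [[22.2, -0.6, 17], -64],
    [[22.2, -0.6, 17], -72]
  ]
}}

```text
clock: 9.6
tool_pos: [0.652, 0.159, 0.1775]
orientation: [-179.8, 0.0, 104.0]
force: [-0.9, -0.1, -0.9]
opening: 0.0147
```

Emit:
{"fn": "apply_moves", "kwargs": {
  "motion": [
    [[0, 0, 0], -7.5],
    [[0, 0, 0], -15.2],
    [[0, 0, -3], -15.2],
    [[0, 0, -5], -15.2],
    [[0, 0, -5], -15.2]
  ]
}}

```text
clock: 10.1
tool_pos: [0.6489, 0.1589, 0.1261]
orientation: [-179.7, 0.1, 89.2]
force: [-0.0, -0.2, -0.1]
opening: 0.0149
```

```bash
python3 - <<'E'
from h import *
o=ctrl.get_obs(); print(o['tool_pos'],o['orientation'],o['opening'])
for n in('side',): snap(n,'f')
im,d=load('side','f'); 
cv2.imwrite('pics/f_c.png',cv2.resize(im[60:320,120:420],None,fx=2.2,fy=2.2))
E
```

```text
[0.64888195 0.15891433 0.12605323] [-1.79657359e+02  1.37589642e-01  8.91914557e+01] 0.014872699225413075
```

View pics/f_c.png

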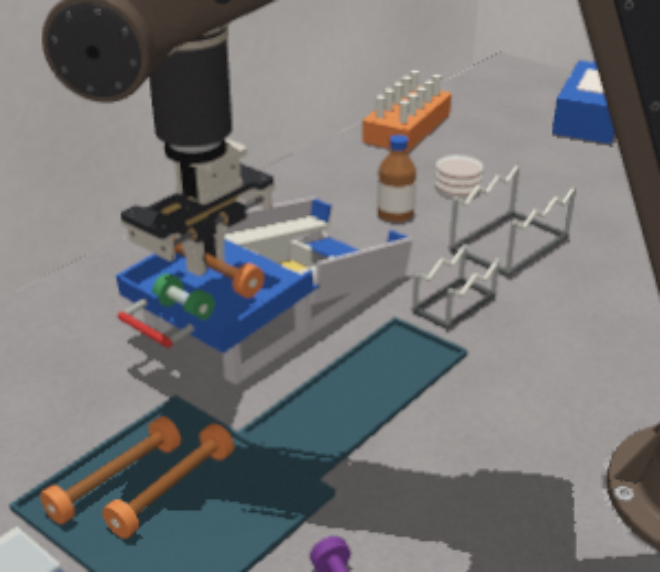

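Emit:
{"fn": "apply_moves", "kwargs": {
  "motion": [
    [[0.2, 0, -2], 0],
    [[0.2, 0, -3], 0],
    [[0.2, 0, -3.4], 0],
    [[0.2, 0, -3.6], 0],
    [[0.2, 0, -3.6], 0],
    [[0.2, 0, -3.6], 0]
  ]
}}

```text
clock: 10.75
tool_pos: [0.6535, 0.16, 0.0945]
orientation: [179.9, -0.0, 89.2]
force: [1.0, -0.5, -1.2]
opening: 0.0152
```

Emit:
{"fn": "apply_moves", "kwargs": {
  "motion": [
    [[-0.2, 0, -0.2], 0],
    [[-0.2, 0, -0.4], 0],
    [[-0.2, 0, -0.5], 0],
    [[-0.2, 0, -0.5], 0],
    [[-0.2, 0, -0.5], 0]
  ]
}}

```text
clock: 11.25
tool_pos: [0.6511, 0.1598, 0.089]
orientation: [-180.0, 0.0, 89.2]
force: [-1.8, 0.5, 2.4]
opening: 0.0153
```

Emit:
{"fn": "apply_moves", "kwargs": {
  "motion": [
    [[0, 0, 0], 0],
    [[0, 0, 0], 0],
    [[0, 0, 0], 0],
    [[0, 0, 2], 0],
    [[0, 0, 5], 0],
    [[0, 0, 9], 0]
  ],
  "hand": 2.3
}}

```text
clock: 11.85
tool_pos: [0.6501, 0.1594, 0.1777]
orientation: [-179.8, 0.1, 89.2]
force: [1.0, 0.4, 0.9]
opening: 0.0226
```

Emit:
{"fn": "apply_moves", "kwargs": {
  "motion": [
    [[-3, 4, 3], 8.5],
    [[-6, 8, 3], 17],
    [[-9, 12, 3], 25.5],
    [[-12, 16, 3], 34],
    [[-16, 20, 3], 42.5],
    [[-17.4, 23, 3], 51],
    [[-17.4, 23, 1], 59.5],
    [[-17.4, 23, -1], 68],
    [[-17.4, 23, -4], 76.5],
    [[-17.4, 23, -8], 85]
  ],
  "hand": 5
}}

```text
clock: 12.85
tool_pos: [0.4778, 0.3911, 0.0994]
orientation: [179.8, 0.1, 174.6]
force: [0.8, 0.6, -0.1]
opening: 0.0503
```

```bash
python3 - <<'E'
from h import *
o=ctrl.get_obs(); print(o['tool_pos'],o['orientation'],o['opening'])
for n in('side','top'): snap(n,'g'); blobs(n,'g')
im,d=load('side','g'); 
cv2.imwrite('pics/g_c.png',cv2.resize(im[60:320,120:420],None,fx=2.2,fy=2.2))
E
```

```text
[0.47780088 0.3910812  0.09937173] [1.79812390e+02 1.23947092e-01 1.74625002e+02] 0.0503079467075648
side orange 130 (array([588.6, 182.5]), 65.7, 35.8, 17.4) z95 0.122 sorter [-138.4  -63.4]
side orange 47 (array([509. , 410.9]), 51.1, 20.3, -25.7) z95 0.199 sorter [-365.4 -147. ]
side orange 36 (array([443.7, 374.7]), 36.3, 5.9, -12.1) z95 0.199 sorter [-328.1 -211.7]
side orange 560 (array([525.8, 437.1]), 161.1, 149.2, -38.9) z95 0.044 sorter [-391.9 -130.7]
side orange 608 (array([477.9, 389.4]), 174.7, 42.4, -87.3) z95 0.043 sorter [-343.4 -177.7]
side green 89 (array([608.7, 202.9]), 36.9, 30.3, 88.4) z95 0.119 sorter [-159.2  -43.7]
top orange 310 (array([648. , 172.1]), 172.4, 38.2, -0.5) z95 0.123 sorter [-129.1   -3.9]
top orange 85 (array([540.8, 346.5]), 39.6, 37.8, 52.9) z95 0.046 sorter [-301.6 -114.1]
top orange 147 (array([479. , 344.6]), 82.7, 40.1, -85.6) z95 0.042 sorter [-298.6 -175.8]
top green 143 (array([648.2, 200.8]), 76.5, 37.7, -1.0) z95 0.123 sorter [-157.8   -4.2]
```

View pics/g_c.png

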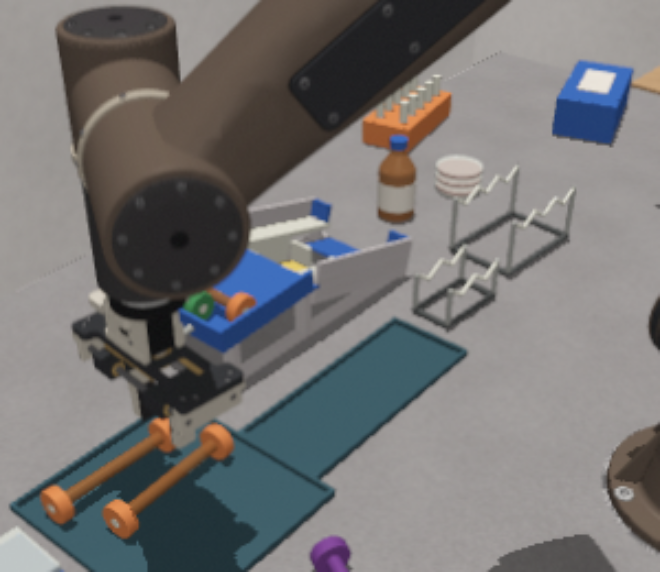

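Emit:
{"fn": "apply_moves", "kwargs": {
  "motion": [
    [[0, -0.15, -2], 8.2],
    [[0, -0.15, -5], 8.2],
    [[0, -0.15, -8], 8.2],
    [[0, -0.15, -8.9], 8.2],
    [[0, -0.15, -8.9], 8.2],
    [[0, -0.15, -8.9], 8.2]
  ]
}}

```text
clock: 13.55
tool_pos: [0.478, 0.3893, 0.0115]
orientation: [179.9, 0.1, -177.6]
force: [0.0, -0.5, 1.2]
opening: 0.0498
```

Emit:
{"fn": "apply_moves", "kwargs": {
  "motion": [
    [[0, 0, 0], 0],
    [[0, 0, 0], 0],
    [[0, 0, 0], 0],
    [[0, 0, 0], 0],
    [[0, 0, 0], 0]
  ],
  "hand": 0.6
}}

```text
clock: 14.05
tool_pos: [0.4772, 0.3884, 0.01]
orientation: [180.0, 0.0, -177.6]
force: [-0.8, 0.4, 0.3]
opening: 0.0158
```

Emit:
{"fn": "apply_moves", "kwargs": {
  "motion": [
    [[0, 0, 5], 0],
    [[0, 0, 10], -8.5],
    [[0, 0, 15], -17],
    [[3, -3, 17], -25.5],
    [[6, -7, 17], -34],
    [[9, -11, 17], -42.5],
    [[12, -15, 17], -51],
    [[15, -19, 17], -59.5],
    [[17.3, -23, 17], -68],
    [[17.3, -26, 17], -76.5]
  ]
}}

```text
clock: 15.05
tool_pos: [0.6519, 0.1255, 0.1787]
orientation: [-179.9, 0.0, 105.5]
force: [-0.8, 0.1, -0.6]
opening: 0.0151
```

Emit:
{"fn": "apply_moves", "kwargs": {
  "motion": [
    [[0, 0, 0], -8.5],
    [[0, 0, 0], -16.9],
    [[0, 0, -3], -16.9],
    [[0, 0, -4], -16.9],
    [[0, 0, -4], -16.9],
    [[0, 0, -4], -16.9]
  ]
}}

```text
clock: 15.65
tool_pos: [0.6503, 0.1283, 0.1401]
orientation: [-180.0, 0.0, 89.1]
force: [0.1, -0.4, -0.4]
opening: 0.0155
```

```bash
python3 - <<'E'
from h import *
o=ctrl.get_obs(); print(o['tool_pos'],o['orientation'],o['opening'])
for n in('side','top'): snap(n,'i'); blobs(n,'i')
im,d=load('side','i'); 
cv2.imwrite('pics/i_c.png',cv2.resize(im[60:320,120:420],None,fx=2.2,fy=2.2))
E
```

```text
[0.650326   0.12834247 0.14005031] [-1.79990295e+02  3.29487387e-02  8.90728514e+01] 0.015536711165397765
side orange 218 (array([598.4,  99.8]), 90.2, 88.8, 80.0) z95 0.174 sorter [-55.9 -52.2]
side orange 318 (array([655. , 174.5]), 193.4, 54.3, -6.1) z95 0.122 sorter [-131.6    3.1]
side orange 581 (array([540.2, 421.1]), 172.0, 41.5, 88.6) z95 0.043 sorter [-376.1 -116. ]
side green 219 (array([660.4, 203.6]), 129.0, 41.7, 1.6) z95 0.121 sorter [-160.8    8. ]
top orange 288 (array([596.1, 150.9]), 80.5, 69.7, 89.4) z95 0.174 sorter [-106.9  -55.4]
top orange 163 (array([545.3, 454.7]), 104.6, 39.7, -89.1) z95 0.045 sorter [-409.8 -111.5]
top green 99 (array([645.3, 200.8]), 70.3, 37.9, -1.5) z95 0.123 sorter [-157.7   -7.1]
```

View pics/i_c.png

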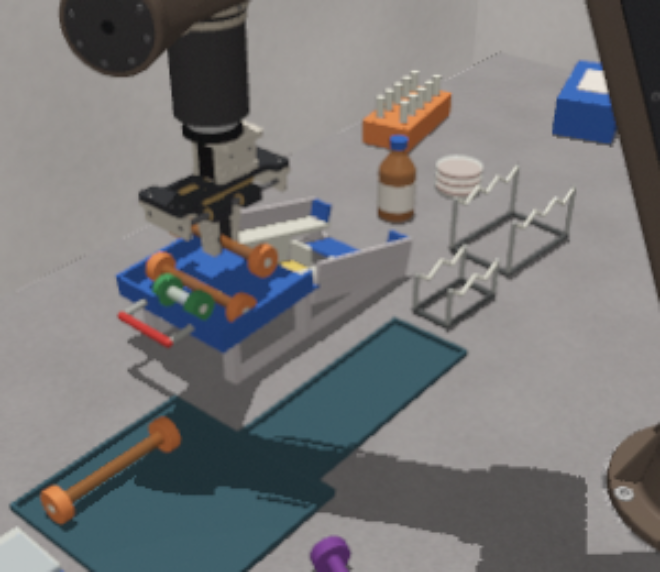

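Emit:
{"fn": "apply_moves", "kwargs": {
  "motion": [
    [[0, 0, -3], 0],
    [[0, 0, -4], 0],
    [[0, 0, -4.4], 0],
    [[0, 0, -4.7], 0],
    [[0, 0, -4.9], 0],
    [[0, 0, -4.9], 0],
    [[0, 0, -4.9], 0]
  ]
}}

```text
clock: 16.45
tool_pos: [0.6505, 0.1284, 0.0913]
orientation: [180.0, -0.0, 89.0]
force: [0.2, 0.1, -0.3]
opening: 0.0154
```

Emit:
{"fn": "apply_moves", "kwargs": {
  "motion": [
    [[0, 0, -0.1], 0],
    [[0, 0, -0.1], 0],
    [[0, 0, -0.1], 0]
  ]
}}

```text
clock: 16.75
tool_pos: [0.6505, 0.1284, 0.0908]
orientation: [179.9, -0.0, 89.0]
force: [-1.6, -0.9, 5.4]
opening: 0.0147
```

Emit:
{"fn": "apply_moves", "kwargs": {
  "motion": [
    [[0, 0, 0], 0],
    [[0, 0, 0], 0],
    [[0, 0, 0], 0],
    [[0, 0, 2], 0],
    [[0, 0, 5], 0],
    [[0, 0, 9], 0]
  ],
  "hand": 2.3
}}

```text
clock: 17.35
tool_pos: [0.6489, 0.1278, 0.1786]
orientation: [-179.8, 0.1, 89.0]
force: [1.1, 0.2, 0.4]
opening: 0.0231
```

Emit:
{"fn": "apply_moves", "kwargs": {
  "motion": [
    [[-2, 4, 3], 8.5],
    [[-4, 8, 3], 17],
    [[-6, 12, 3], 25.5],
    [[-8, 16, 3], 34],
    [[-10, 20, 3], 42.5],
    [[-10.9, 24, 3], 51],
    [[-10.9, 28, 1], 59.5],
    [[-10.9, 29.2, -1], 68],
    [[-10.9, 29.2, -4], 76.5],
    [[-10.9, 29.2, -8], 85]
  ],
  "hand": 5
}}

```text
clock: 18.35
tool_pos: [0.5416, 0.4219, 0.0999]
orientation: [179.9, 0.1, 174.5]
force: [1.1, 1.1, -0.7]
opening: 0.0501
```

```bash
python3 - <<'E'
from h import *
o=ctrl.get_obs(); print(o['tool_pos'],o['orientation'],o['opening'])
for n in('side','top'): snap(n,'j'); blobs(n,'j')
E
```

```text
[0.54157147 0.42190846 0.09986077] [1.79865803e+02 1.03791085e-01 1.74453508e+02] 0.05010329095411601
side orange 625 (array([655.6, 151.1]), 194.5, 91.1, -3.5) z95 0.123 sorter [-108.2    4.1]
side orange 35 (array([575.3, 446.5]), 42.0, 15.7, -13.4) z95 0.197 sorter [-402.1  -81.3]
side orange 29 (array([501.8, 406.5]), 30.2, 3.2, -1.7) z95 0.199 sorter [-360.9 -154.1]
side orange 593 (array([540.3, 421.1]), 172.4, 40.7, 88.1) z95 0.043 sorter [-376.1 -115.9]
side green 219 (array([658.7, 202.3]), 130.1, 38.4, -0.8) z95 0.121 sorter [-159.4    6.3]
top orange 617 (array([648. , 150.6]), 172.7, 80.6, -0.6) z95 0.125 sorter [-107.6   -3.5]
top orange 144 (array([537.6, 375.2]), 82.6, 42.6, -85.6) z95 0.047 sorter [-330.2 -117.8]
top green 144 (array([648.2, 201. ]), 77.2, 37.3, -1.5) z95 0.123 sorter [-158.    -4.2]
```

View pics/j_top.png

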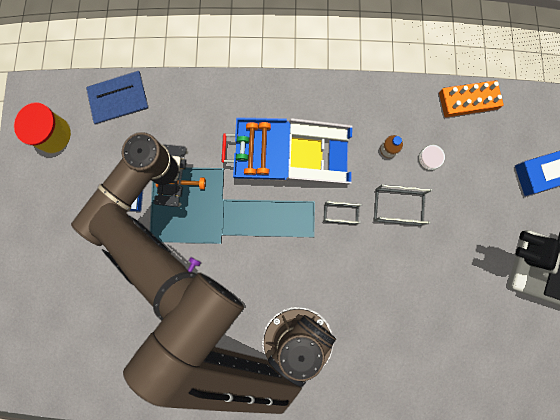

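Emit:
{"fn": "apply_moves", "kwargs": {
  "motion": [
    [[-0.05, -0.1, -2], 3.6],
    [[-0.05, -0.1, -5], 3.6],
    [[-0.05, -0.1, -8], 3.6],
    [[-0.05, -0.1, -9], 3.6],
    [[-0.05, -0.1, -9], 3.6],
    [[-0.05, -0.1, -9], 3.6]
  ]
}}

```text
clock: 19.05
tool_pos: [0.5416, 0.4201, 0.0117]
orientation: [179.9, 0.1, 177.6]
force: [-0.2, -0.1, 0.7]
opening: 0.0499
```

Emit:
{"fn": "apply_moves", "kwargs": {
  "motion": [
    [[0, 0, 0], 0],
    [[0, 0, 0], 0],
    [[0, 0, 0], 0],
    [[0, 0, 0], 0],
    [[0, 0, 0], 0]
  ],
  "hand": 0.6
}}

```text
clock: 19.55
tool_pos: [0.5407, 0.4193, 0.01]
orientation: [180.0, 0.0, 177.6]
force: [-0.6, 0.0, 0.1]
opening: 0.0157
```

Emit:
{"fn": "apply_moves", "kwargs": {
  "motion": [
    [[0, 0, 5], 0],
    [[0, 0, 10], -8.5],
    [[0, 0, 15], -17],
    [[2, -4, 17], -25.5],
    [[4, -8, 17], -34],
    [[6, -12, 17], -42.5],
    [[8, -16, 17], -51],
    [[10, -20, 17], -59.5],
    [[10.8, -25, 17], -68],
    [[10.8, -30, 17], -76.5]
  ]
}}

```text
clock: 20.55
tool_pos: [0.6492, 0.1181, 0.1791]
orientation: [-180.0, 0.0, 100.8]
force: [0.3, -0.6, -0.8]
opening: 0.0149
```

Emit:
{"fn": "apply_moves", "kwargs": {
  "motion": [
    [[0, -3.3, 0], -8.5],
    [[0, -3.3, 0], -12.1],
    [[0, -3.3, -3], -12.1],
    [[0, -3.3, -4], -12.1],
    [[0, -3.3, -4], -12.1],
    [[0, -3.3, -4], -12.1]
  ]
}}

```text
clock: 21.15
tool_pos: [0.6488, 0.0872, 0.1401]
orientation: [-180.0, 0.0, 89.1]
force: [-0.1, 0.6, -0.3]
opening: 0.0151
```

Emit:
{"fn": "apply_moves", "kwargs": {
  "motion": [
    [[0, -0.1, -3], 0],
    [[0, -0.1, -4], 0],
    [[0, -0.1, -4.3], 0],
    [[0, -0.1, -4.5], 0],
    [[0, -0.1, -4.65], 0],
    [[0, -0.1, -4.65], 0],
    [[0, -0.1, -4.65], 0]
  ]
}}

```text
clock: 21.85
tool_pos: [0.649, 0.086, 0.0939]
orientation: [179.9, -0.0, 89.0]
force: [0.6, 0.4, 0.2]
opening: 0.015
```

```bash
python3 - <<'E'
from h import *
o=ctrl.get_obs(); print(o['tool_pos'],o['orientation'],o['opening'])
for n in('side',): snap(n,'k')
im,d=load('side','k'); 
cv2.imwrite('pics/k_c.png',cv2.resize(im[60:320,120:420],None,fx=2.2,fy=2.2))
E
```

```text
[0.64897718 0.0860424  0.09393478] [ 1.79947309e+02 -1.85525577e-02  8.90300607e+01] 0.014958298058563534
```

View pics/k_c.png

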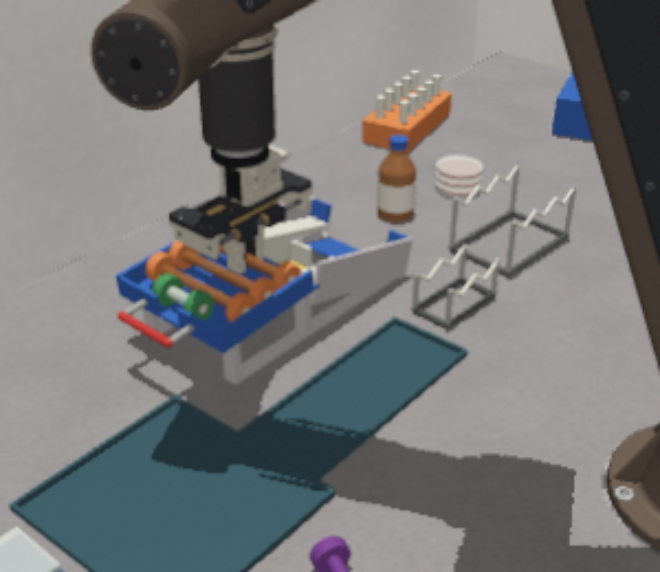

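Emit:
{"fn": "apply_moves", "kwargs": {
  "motion": [
    [[0, 0, 0], 0],
    [[0, 0, 0], 0],
    [[0, 0, 0], 0],
    [[0, 0, 2], 0],
    [[0, 0, 5], 0],
    [[0, 0, 9], 0],
    [[0, 5, 9], 0],
    [[0.4, 10, 9], 0],
    [[0.4, 15, 9], 0],
    [[0.4, 17.9, 9], 0]
  ],
  "hand": 2.2
}}

```text
clock: 22.9
tool_pos: [0.6524, 0.2682, 0.1833]
orientation: [180.0, -0.0, 89.1]
force: [0.1, -0.9, -0.8]
opening: 0.0217
```

```bash
python3 - <<'E'
from h import *
o=ctrl.get_obs(); print(o['tool_pos'],o['orientation'],o['opening'])
for n in('side','top'): snap(n,'l'); blobs(n,'l')
im,d=load('side','l'); 
cv2.imwrite('pics/l_c.png',cv2.resize(im[60:320,120:420],None,fx=2.2,fy=2.2))
W=allcloud('side',d);hsv=cv2.cvtColor(im,cv2.COLOR_BGR2HSV)
m=(cv2.inRange(hsv,(0,140,60),(5,255,255))>0)&(W[...,1]>.2)&(W[...,1]<.3)&(W[...,0]>.55)&(W[...,2]<.12)&(W[...,2]>.05)
print(rect(W[m]),W[m][:,2].max())
E
```

```text
[0.65242188 0.26821427 0.18326882] [ 1.79974544e+02 -2.93613277e-02  8.91102114e+01] 0.021705850182770603
side orange 967 (array([673.4, 102. ]), 284.5, 209.0, -46.8) z95 0.125 sorter [-59.4  22.8]
side green 219 (array([660.1, 202.9]), 134.3, 38.5, -3.2) z95 0.121 sorter [-160.1    7.7]
top orange 911 (array([652.9, 130.4]), 183.6, 122.3, 0.0) z95 0.127 sorter [-87.4   1.8]
top green 84 (array([647.6, 201. ]), 76.0, 37.8, -1.3) z95 0.123 sorter [-157.9   -4.8]
(array([649.5, 268.1]), 95.5, 8.1, -1.6) 0.09142747830146292
```

View pics/l_c.png

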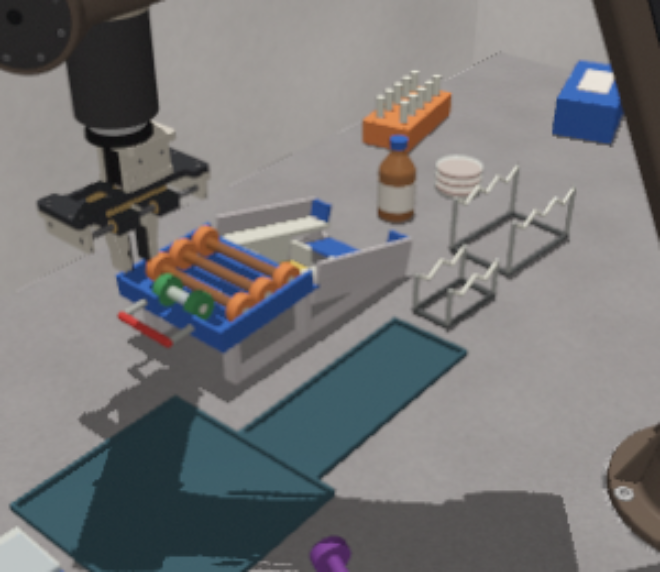

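Emit:
{"fn": "apply_moves", "kwargs": {
  "motion": [
    [[0, -0.25, -3], 0],
    [[0, -0.25, -6], 0],
    [[0, -0.25, -9], 0],
    [[0, -0.25, -10.5], 0],
    [[0, -0.25, -11.3], 0],
    [[0, -0.25, -11.3], 0],
    [[0, -0.25, -11.3], 0]
  ]
}}

```text
clock: 23.7
tool_pos: [0.6535, 0.2627, 0.0716]
orientation: [179.9, -0.0, 89.0]
force: [-0.6, 0.1, 1.0]
opening: 0.0222
```

Emit:
{"fn": "apply_moves", "kwargs": {
  "motion": [
    [[0, 0, 0], 0],
    [[0, 0, 0], 0],
    [[0, 0, 0], 0],
    [[0, 0, 0], 0]
  ],
  "hand": 0.4
}}

```text
clock: 24.1
tool_pos: [0.6536, 0.265, 0.0719]
orientation: [179.8, -0.2, 89.1]
force: [0.0, 7.6, 1.2]
opening: 0.0111
```

```bash
python3 - <<'E'
from h import *
snap('side','m')
im,d=load('side','m'); 
cv2.imwrite('pics/m_c.png',cv2.resize(im[60:320,120:420],None,fx=2.2,fy=2.2))
for t in(.1,.2,.25,.3,.35,.4,.45,.5,.55):
    a=t-.0225; print(t, 'back toward -y cm',round(22.2*(np.cos(-.0225)-np.cos(a)),2),'up',round(22.2*(np.sin(a)+np.sin(.0225)),2))
E
```

```text
0.1 back toward -y cm 0.06 up 2.22
0.2 back toward -y cm 0.34 up 4.42
0.25 back toward -y cm 0.57 up 5.51
0.3 back toward -y cm 0.84 up 6.58
0.35 back toward -y cm 1.17 up 7.64
0.4 back toward -y cm 1.56 up 8.68
0.45 back toward -y cm 1.99 up 9.7
0.5 back toward -y cm 2.48 up 10.7
0.55 back toward -y cm 3.01 up 11.67
```

View pics/m_c.png

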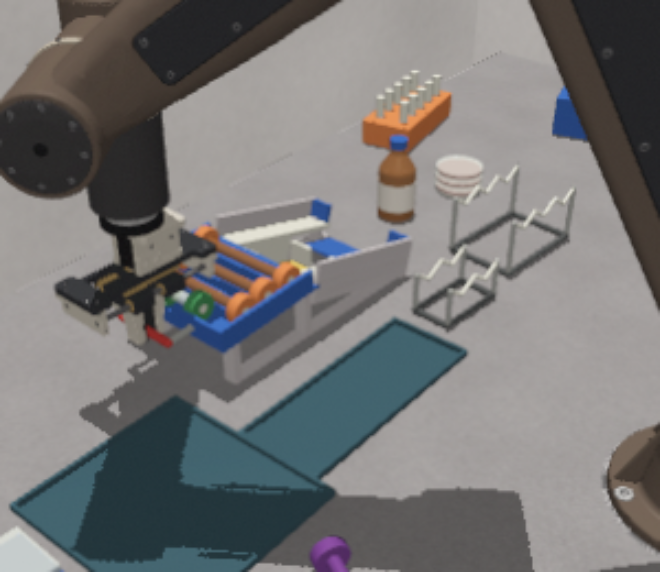

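Emit:
{"fn": "apply_moves", "kwargs": {
  "motion": [
    [[0, 0.2, 0.5], 0],
    [[0, 0.18, 1.2], 0],
    [[0, 0.14, 2.2], 0],
    [[0, 0.05, 3.3], 0],
    [[0, -0.14, 4.4], 0],
    [[0, -0.25, 5], 0],
    [[0, -0.37, 5.5], 0],
    [[0, -0.5, 6], 0],
    [[0, -0.64, 6.6], 0],
    [[0, -0.64, 6.6], 0]
  ]
}}

```text
clock: 25.15
tool_pos: [0.6532, 0.257, 0.1378]
orientation: [179.9, -0.1, 89.0]
force: [1.4, 5.8, -0.9]
opening: 0.0108
```

```bash
python3 - <<'E'
from h import *
o=ctrl.get_obs(); print(o['tool_pos'],o['force'],o['opening'])
snap('side','n')
im,d=load('side','n'); 
cv2.imwrite('pics/n_c.png',cv2.resize(im[60:320,120:420],None,fx=2.2,fy=2.2))
E
```

```text
[0.65322887 0.25702551 0.13779948] [ 1.43707984  5.76833623 -0.88149253] 0.010765417609518744
```

View pics/n_c.png

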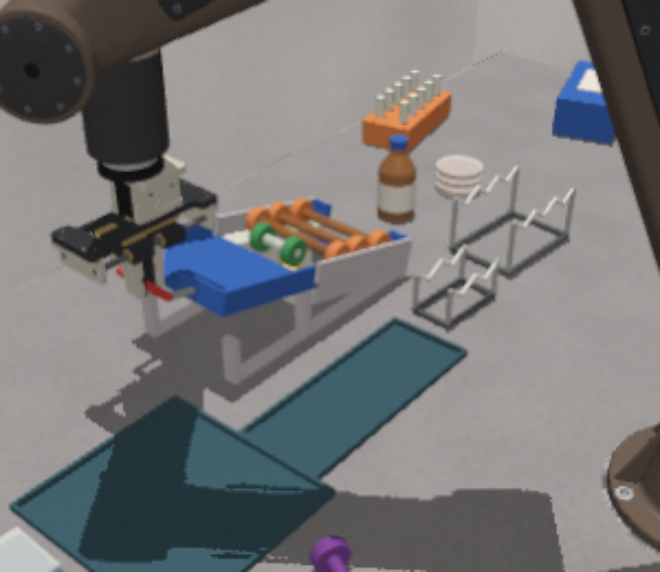

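Emit:
{"fn": "apply_moves", "kwargs": {
  "motion": [
    [[0, -0.2, 0.6], 0],
    [[0, -0.35, 1.2], 0],
    [[0, -0.35, 1.2], 0],
    [[0, -0.35, 1.2], 0],
    [[0, -0.35, 1.2], 0],
    [[0, -0.35, 1.2], 0]
  ]
}}

```text
clock: 25.8
tool_pos: [0.6532, 0.2538, 0.1488]
orientation: [179.9, -0.1, 89.0]
force: [2.8, 7.7, -1.1]
opening: 0.0111
```

```bash
python3 - <<'E'
from h import *
o=ctrl.get_obs(); print(o['tool_pos'],o['force'],o['opening'])
snap('side','o'); snap('top','o'); blobs('top','o')
im,d=load('side','o'); 
cv2.imwrite('pics/o_c.png',cv2.resize(im[60:320,120:420],None,fx=2.2,fy=2.2))
im,d=load('top','o'); 
cv2.imwrite('pics/o_t.png',cv2.resize(im[100:250,190:450],None,fx=3,fy=3))
E
```

```text
[0.65319402 0.25380579 0.14881601] [ 2.83825067  7.70996622 -1.08024918] 0.011059659821295224
top orange 897 (array([650.5, -99.7]), 185.8, 121.7, -1.1) z95 0.103 sorter [142.7   3.4]
top green 84 (array([644.4, -37.6]), 77.9, 25.1, 2.2) z95 0.061 sorter [80.7 -3.8]
```

View pics/o_c.png

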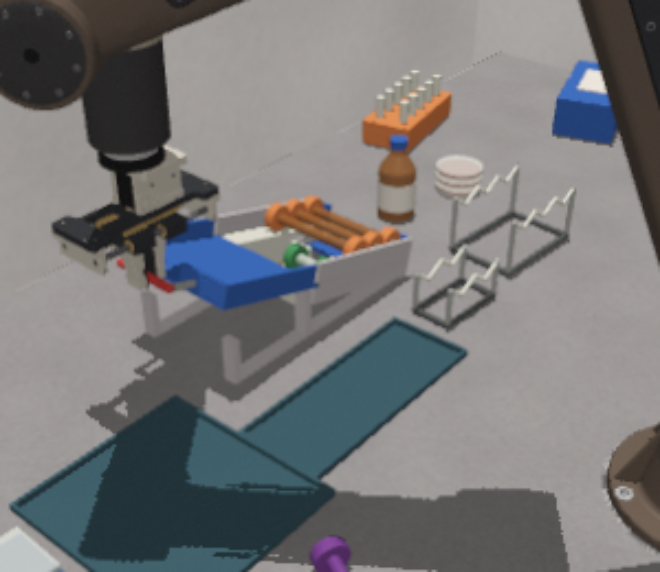

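View pics/o_t.png

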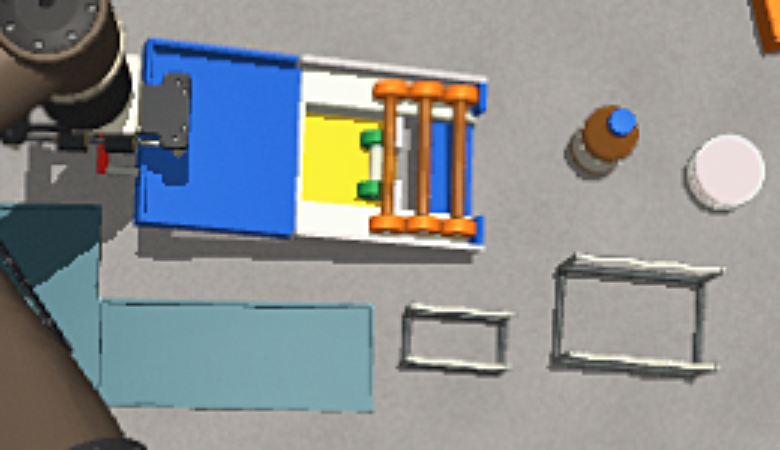

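Emit:
{"fn": "apply_moves", "kwargs": {
  "motion": [
    [[0, 0.35, -1.2], 0],
    [[0, 0.65, -2.4], 0],
    [[0, 0.85, -3.5], 0],
    [[0, 1.03, -4.6], 0],
    [[0, 1.1, -5.6], 0],
    [[0, 1.15, -6.6], 0],
    [[0, 1.18, -7.3], 0],
    [[0, 1.19, -7.7], 0],
    [[0, 1.19, -7.8], 0],
    [[0, 1.19, -7.8], 0]
  ]
}}

```text
clock: 26.9
tool_pos: [0.6535, 0.2651, 0.0719]
orientation: [179.9, -0.0, 89.1]
force: [0.5, 4.5, 7.8]
opening: 0.011
```

Emit:
{"fn": "apply_moves", "kwargs": {
  "motion": [
    [[0, 0, 0], 0],
    [[0, 0, 0], 0],
    [[0, 0, 0], 0],
    [[0, 0, 2], 0],
    [[0, 0, 5], 0],
    [[0, 0, 9], 0],
    [[0, 0, 12], 0]
  ],
  "hand": 2.4
}}

```text
clock: 27.6
tool_pos: [0.6527, 0.2639, 0.192]
orientation: [180.0, 0.0, 89.0]
force: [0.4, 0.1, 0.7]
opening: 0.0243
```

```bash
python3 - <<'E'
from h import *
o=ctrl.get_obs(); print(o['tool_pos'],o['force'],o['opening'])
snap('side','p'); snap('top','p'); blobs('top','p')
for n in('top','side'):
    im,d=load(n,'p'); W=allcloud(n,d);hsv=cv2.cvtColor(im,cv2.COLOR_BGR2HSV)
    m=(cv2.inRange(hsv,(0,140,60),(5,255,255))>0)&(W[...,1]>.2)&(W[...,1]<.3)&(W[...,0]>.55)&(W[...,2]<.2)&(W[...,2]>.05)
    if m.sum()>5: print(rect(W[m]),np.median(W[m][:,2]))
    # individual longs: tubes band profile along sorter x
    m=(cv2.inRange(hsv,(3,90,50),(22,255,255))>0)&(W[...,1]>-.2)&(W[...,1]<-.02)&(W[...,0]>.5)&(W[...,0]<.8)&(W[...,2]>.04)
    q=W[m]; s=tosort(q)*1000; b=abs(s[:,1])<40
    h,e=np.histogram(s[b,0],bins=np.arange(70,216,4)); print(n,list(zip(e.astype(int).tolist(),h.tolist())))
    ring=abs(s[:,1])>66
    for sd in(1,-1):
        r=ring&(s[:,1]*sd>0); print(sd,'ring z',q[r][:,2].max(), 'ext x',s[r,0].min(),s[r,0].max(),'y',s[r,1].min(),s[r,1].max())
E
```

```text
[0.65270327 0.26389896 0.19202032] [0.35622109 0.11727659 0.65572994] 0.024297723004241985
top orange 903 (array([650.8, -99.6]), 185.0, 121.2, -1.1) z95 0.102 sorter [142.6   3.7]
top green 83 (array([644.9, -37.7]), 77.0, 23.6, 0.9) z95 0.061 sorter [80.8 -3.3]
(array([629.5, 266.1]), 50.3, 10.1, -3.9) 0.08778322801065197
top [(70, 0), (74, 0), (78, 0), (82, 0), (86, 0), (90, 1), (94, 27), (98, 28), (102, 28), (106, 13), (110, 0), (114, 0), (118, 0), (122, 0), (126, 0), (130, 0), (134, 23), (138, 31), (142, 24), (146, 0), (150, 0), (154, 0), (158, 0), (162, 0), (166, 0), (170, 0), (174, 23), (178, 24), (182, 25), (186, 20), (190, 0), (194, 0), (198, 0), (202, 0), (206, 0), (210, 0)]
1 ring z 0.10995494678471851 ext x 82.10902912737436 203.30121855583198 y 66.07658574642726 96.20098163584919
-1 ring z 0.10957213267990662 ext x 81.87432419357005 202.6123312147423 y -88.77790175387334 -66.37466821824226
(array([651.2, 268.1]), 93.1, 7.4, -0.2) 0.08678392515143407
side [(70, 0), (74, 0), (78, 0), (82, 0), (86, 2), (90, 29), (94, 35), (98, 18), (102, 8), (106, 2), (110, 0), (114, 0), (118, 0), (122, 0), (126, 3), (130, 19), (134, 41), (138, 20), (142, 7), (146, 2), (150, 0), (154, 0), (158, 0), (162, 0), (166, 1), (170, 15), (174, 35), (178, 20), (182, 6), (186, 0), (190, 0), (194, 0), (198, 0), (202, 0), (206, 0), (210, 0)]
1 ring z 0.10693935420033651 ext x 79.23868238205095 203.57554725307693 y 66.04484568049097 95.98231570212353
-1 ring z 0.1080944336004942 ext x 74.21977702224802 199.0691336213388 y -97.08112181900499 -66.4334576356182
```

```bash
python3 - <<'E'
from h import *
im,d=load('top','p'); W=allcloud('top',d);hsv=cv2.cvtColor(im,cv2.COLOR_BGR2HSV)
m=(cv2.inRange(hsv,(3,90,50),(22,255,255))>0)&(W[...,1]>-.2)&(W[...,1]<-.02)&(W[...,0]>.5)&(W[...,0]<.8)&(W[...,2]>.04)
q=W[m]; s=tosort(q)*1000
for a,b in((88,116),(129,155),(168,198)):
    k=(s[:,0]>a)&(s[:,0]<b); t=k&(abs(s[:,1])<55)
    for sel,nm in((t,'tube'),):
        print('tube sx',np.median(s[sel,0]).round(1),'world',np.median(q[sel],0).round(4),'slope deg',np.degrees(np.polyfit(q[sel,0],q[sel,1],1)[0]).round(2),'end y',s[k,1].min().round(1),s[k,1].max().round(1),'mid x world',((q[k,0].min()+q[k,0].max())/2).round(4),'z95',np.percentile(q[sel,2],90).round(3))
# rack lo wire
for n in('top','side'):
    im,d=load(n,'p'); W=allcloud(n,d)
    for nm,x0,x1 in(('lo',.40,.44),('hi',.51,.56)):
        m=(d>.1)&(W[...,0]>x0)&(W[...,0]<x1)&(W[...,1]>-.46)&(W[...,1]<-.2)&(W[...,2]>.06)&(W[...,2]<.11)
        p=W[m]; print(n,'rack',nm,len(p),rect(p))
        # crest/notch
        ax=np.array([np.cos(np.radians(86.2)),np.sin(np.radians(86.2))]); t=(p[:,:2]-[.4757,-.3484])@ax*1000
        b=np.digitize(t,np.arange(-100,101,8)); print([(int(-100+8*(j-1)+4),round(float(p[b==j,2].mean()*1000))) for j in range(1,26) if (b==j).any()])
E
```

```text
tube sx 100.5 world [ 0.6472 -0.0569  0.0908] slope deg -1.58 end y -88.8 92.8 mid x world 0.65 z95 0.095
tube sx 140.6 world [ 0.6431 -0.0979  0.0805] slope deg -1.64 end y -85.6 84.7 mid x world 0.6466 z95 0.085
tube sx 181.1 world [ 0.6489 -0.1376  0.0696] slope deg -0.07 end y -86.0 95.2 mid x world 0.6509 z95 0.076
top rack lo 97 (array([ 420.3, -344. ]), 174.9, 6.4, 85.5)
[(-88, 86), (-80, 91), (-72, 90), (-64, 81), (-56, 81), (-48, 84), (-40, 90), (-32, 97), (-24, 92), (-16, 89), (-8, 83), (0, 81), (8, 85), (16, 89), (24, 90), (32, 95), (40, 87), (48, 84), (56, 82), (64, 84), (72, 87), (80, 90), (88, 77)]
top rack hi 108 (array([ 531.4, -353. ]), 175.7, 8.3, 85.5)
[(-88, 90), (-80, 85), (-72, 86), (-64, 82), (-56, 80), (-48, 83), (-40, 90), (-32, 92), (-24, 92), (-16, 87), (-8, 82), (0, 81), (8, 83), (16, 87), (24, 94), (32, 93), (40, 85), (48, 79), (56, 80), (64, 84), (72, 87), (80, 85), (88, 87)]
side rack lo 109 (array([ 422.1, -317.4]), 226.1, 18.3, 88.2)
[(-88, 66), (-80, 81), (-72, 89), (-64, 81), (-56, 76), (-48, 82), (-40, 84), (-32, 91), (-24, 93), (-16, 91), (-8, 81), (0, 78), (8, 79), (16, 81), (24, 91), (32, 91), (40, 88), (48, 80), (56, 80), (64, 76), (72, 84), (80, 84), (88, 77)]
side rack hi 106 (array([ 529.7, -349.9]), 178.4, 11.8, 85.2)
[(-88, 74), (-80, 81), (-72, 86), (-64, 82), (-56, 77), (-48, 78), (-40, 83), (-32, 91), (-24, 95), (-16, 87), (-8, 81), (0, 76), (8, 75), (16, 85), (24, 89), (32, 91), (40, 88), (48, 79), (56, 75), (64, 81), (72, 85), (80, 81), (88, 79)]
```

```bash
python3 - <<'E'
from h import *
for tag in('l','p'):
    im,d=load('side',tag); W=allcloud('side',d); z0={'l':.1833,'p':.192}[tag]; c={'l':(.6524,.2682),'p':(.6527,.2639)}[tag]
    for a in range(0,60,6):
        m=(d>.1)&(abs(W[...,0]-c[0])<.03)&(abs(W[...,1]-c[1])<.09)&(W[...,2]>z0+a/1000-.003)&(W[...,2]<z0+a/1000+.003)
        p=W[m]
        if len(p)>3:
            t=np.sort((p[:,1]-c[1])*1000); print(tag,a,len(p),'y',t[0].round(),t[-1].round(),'hist',np.histogram(t,np.arange(-48,52,4))[0].tolist(),'x',((p[:,0].min()-c[0])*1000).round(),((p[:,0].max()-c[0])*1000).round())
E
```

```text
l 0 12 y -14.0 26.0 hist [0, 0, 0, 0, 0, 0, 0, 0, 1, 4, 0, 0, 0, 0, 1, 1, 1, 1, 3, 0, 0, 0, 0, 0] x -12.0 6.0
l 6 39 y -24.0 28.0 hist [0, 0, 0, 0, 0, 1, 3, 3, 6, 8, 0, 0, 0, 0, 2, 1, 1, 4, 9, 1, 0, 0, 0, 0] x -16.0 9.0
l 12 42 y -27.0 28.0 hist [0, 0, 0, 0, 0, 2, 3, 2, 6, 8, 0, 0, 0, 0, 0, 2, 3, 2, 14, 0, 0, 0, 0, 0] x -16.0 11.0
l 18 36 y -27.0 28.0 hist [0, 0, 0, 0, 0, 2, 2, 3, 4, 8, 0, 0, 0, 0, 1, 3, 1, 3, 8, 1, 0, 0, 0, 0] x -16.0 7.0
l 24 38 y -28.0 30.0 hist [0, 0, 0, 0, 0, 2, 5, 2, 6, 7, 0, 0, 0, 0, 0, 3, 0, 3, 5, 5, 0, 0, 0, 0] x -17.0 7.0
l 30 40 y -30.0 31.0 hist [0, 0, 0, 0, 1, 1, 3, 3, 2, 10, 0, 0, 0, 0, 1, 1, 2, 4, 3, 9, 0, 0, 0, 0] x -16.0 6.0
l 36 43 y -29.0 31.0 hist [0, 0, 0, 0, 1, 4, 2, 2, 4, 8, 0, 0, 0, 0, 0, 2, 4, 3, 4, 9, 0, 0, 0, 0] x -15.0 9.0
l 42 38 y -30.0 34.0 hist [0, 0, 0, 0, 2, 2, 2, 4, 5, 5, 0, 0, 0, 0, 1, 1, 1, 4, 0, 8, 3, 0, 0, 0] x -14.0 4.0
l 48 41 y -31.0 35.0 hist [0, 0, 0, 0, 2, 4, 2, 4, 6, 0, 0, 0, 0, 0, 0, 1, 3, 2, 3, 8, 6, 0, 0, 0] x -17.0 6.0
l 54 19 y -32.0 35.0 hist [0, 0, 0, 0, 3, 2, 2, 1, 6, 0, 0, 0, 0, 0, 0, 0, 0, 0, 0, 0, 5, 0, 0, 0] x
[... 425 characters left out ...]
, 7, 0, 0, 0, 0] x -16.0 10.0
p 24 35 y -29.0 32.0 hist [0, 0, 0, 0, 1, 2, 3, 2, 6, 3, 0, 0, 0, 0, 0, 3, 1, 2, 2, 10, 0, 0, 0, 0] x -15.0 8.0
p 30 41 y -28.0 32.0 hist [0, 0, 0, 0, 1, 3, 2, 2, 10, 5, 0, 0, 0, 0, 0, 2, 2, 2, 3, 7, 2, 0, 0, 0] x -19.0 10.0
p 36 46 y -30.0 34.0 hist [0, 0, 0, 0, 3, 2, 2, 3, 3, 7, 0, 0, 0, 0, 1, 3, 2, 3, 2, 13, 2, 0, 0, 0] x -16.0 14.0
p 42 41 y -30.0 33.0 hist [0, 0, 0, 0, 1, 2, 3, 4, 7, 5, 0, 0, 0, 0, 1, 0, 3, 4, 2, 4, 5, 0, 0, 0] x -17.0 7.0
p 48 36 y -32.0 36.0 hist [0, 0, 0, 1, 2, 4, 2, 7, 3, 0, 0, 0, 0, 0, 0, 0, 2, 1, 4, 3, 7, 0, 0, 0] x -17.0 7.0
p 54 26 y -29.0 37.0 hist [0, 0, 0, 0, 1, 3, 1, 6, 5, 0, 0, 0, 0, 0, 0, 0, 1, 0, 0, 1, 7, 1, 0, 0] x -18.0 0.0
```

Emit:
{"fn": "apply_moves", "kwargs": {
  "motion": [
    [[-0.25, -5, 0], 0],
    [[-0.25, -10, 0], 0],
    [[-0.25, -15, 0], 0],
    [[-0.25, -20, 0], 0],
    [[-0.25, -25, 0], 0],
    [[-0.25, -30, 0], 0],
    [[-0.25, -32.15, 0], 0],
    [[-0.25, -32.15, -3], 0],
    [[-0.25, -32.15, -6], 0],
    [[-0.25, -32.15, -6], 0]
  ],
  "hand": 2.2
}}

```text
clock: 28.7
tool_pos: [0.6465, -0.058, 0.1252]
orientation: [-179.5, 0.0, 88.9]
force: [-0.9, 0.1, -1.3]
opening: 0.022
```

```bash
python3 - <<'E'
from h import *
o=ctrl.get_obs(); print(o['tool_pos'],o['orientation'],o['opening'])
snap('side','q')
im,d=load('side','q'); 
cv2.imwrite('pics/q_c.png',cv2.resize(im[110:250,200:400],None,fx=3.6,fy=3.6,interpolation=cv2.INTER_CUBIC))
E
```

```text
[ 0.64651188 -0.05799767  0.12524494] [-1.79489935e+02  4.23478924e-02  8.89199098e+01] 0.02196457147921415
```

View pics/q_c.png

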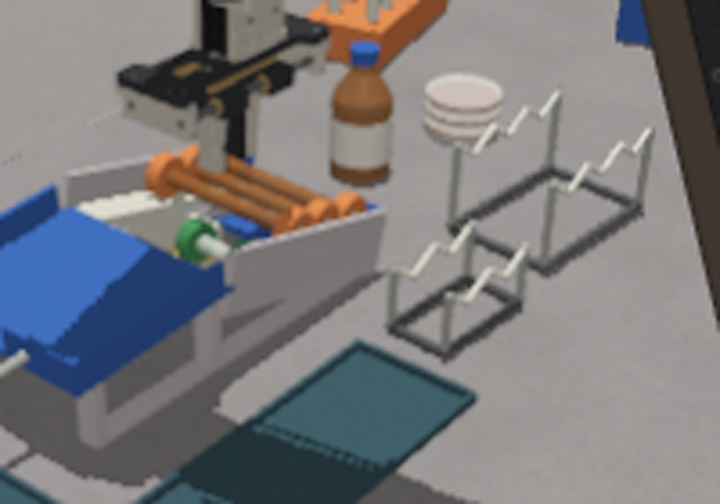

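Emit:
{"fn": "apply_moves", "kwargs": {
  "motion": [
    [[0, 0, -0.8], 0],
    [[0, 0, -0.8], 0],
    [[0, 0, -0.8], 0],
    [[0, 0, -0.8], 0]
  ]
}}

```text
clock: 29.15
tool_pos: [0.6506, -0.0568, 0.1232]
orientation: [179.9, -0.0, 89.1]
force: [-0.1, 0.3, -0.0]
opening: 0.0219
```

Emit:
{"fn": "apply_moves", "kwargs": {
  "motion": [
    [[0, -0.08, -1.5], 0],
    [[0, -0.08, -3], 0],
    [[0, -0.08, -4], 0],
    [[0, -0.08, -4.7], 0],
    [[0, -0.08, -5.1], 0],
    [[0, -0.08, -5.1], 0],
    [[0, -0.08, -5.1], 0]
  ]
}}

```text
clock: 29.85
tool_pos: [0.6505, -0.0579, 0.0717]
orientation: [180.0, 0.0, 89.0]
force: [0.6, 0.6, -0.4]
opening: 0.0221
```

Emit:
{"fn": "apply_moves", "kwargs": {
  "motion": [
    [[0, 0, 0], 0],
    [[0, 0, 0], 0],
    [[0, 0, 0], 0],
    [[0, 0, 0], 0]
  ],
  "hand": 0.6
}}

```text
clock: 30.25
tool_pos: [0.6505, -0.0579, 0.0718]
orientation: [179.9, -0.0, 89.0]
force: [-0.0, 0.3, 1.6]
opening: 0.0151
```

Emit:
{"fn": "apply_moves", "kwargs": {
  "motion": [
    [[0, 0, 3], 0],
    [[0, 0, 7], 0],
    [[0, 0, 11], 0],
    [[-2, -4, 12.5], -1],
    [[-5, -8.5, 12.5], -2],
    [[-7.5, -13, 12.5], -3],
    [[-10, -17.5, 12.5], -3],
    [[-12.5, -22, 12.5], -3],
    [[-15, -26.5, 12.5], -3],
    [[-17, -31, 12.5], -3]
  ]
}}

```text
clock: 31.25
tool_pos: [0.4824, -0.3608, 0.1964]
orientation: [180.0, -0.0, 86.0]
force: [0.4, -0.2, 0.1]
opening: 0.0153
```

Emit:
{"fn": "apply_moves", "kwargs": {
  "motion": [
    [[-0.9, -3.6, 0], 0],
    [[-0.9, -3.6, 0], 0],
    [[-0.9, -3.6, -3], 0],
    [[-0.9, -3.6, -5], 0],
    [[-0.9, -3.6, -5], 0],
    [[-0.9, -3.6, -5], 0]
  ]
}}

```text
clock: 31.85
tool_pos: [0.4752, -0.3953, 0.1465]
orientation: [-180.0, 0.0, 86.1]
force: [0.2, -0.6, -0.8]
opening: 0.0151
```

```bash
python3 - <<'E'
from h import *
o=ctrl.get_obs(); print(o['tool_pos'],o['orientation'],o['opening'])
snap('side','r');snap('top','r')
blobs('side','r');blobs('top','r')
im,d=load('side','r'); 
cv2.imwrite('pics/r_c.png',cv2.resize(im[80:250,220:440],None,fx=3.4,fy=3.4,interpolation=cv2.INTER_CUBIC))
E
```

```text
[ 0.4751516  -0.39533684  0.14649228] [-1.79958802e+02  7.38490978e-03  8.60631121e+01] 0.015067252664062933
side orange 92 (array([ 526.3, -393.4]), 59.4, 29.7, 7.7) z95 0.172 sorter [ 438.5 -115.7]
side orange 48 (array([ 447.6, -389.7]), 49.9, 20.8, -21.9) z95 0.168 sorter [ 436.2 -194.4]
side orange 493 (array([ 645.6, -119.4]), 190.4, 89.8, -3.8) z95 0.093 sorter [162.4  -1.2]
side green 84 (array([609.4, -19. ]), 151.3, 49.7, -27.9) z95 0.06 sorter [ 62.7 -39.1]
top orange 589 (array([ 651.5, -120.5]), 181.9, 81.7, -0.7) z95 0.094 sorter [163.4   4.8]
top orange 126 (array([ 417.6, -398.7]), 64.3, 59.3, 0.1) z95 0.181 sorter [ 445.7 -224.3]
top green 135 (array([644.9, -47.2]), 78.9, 39.3, -2.4) z95 0.059 sorter [90.3 -3.1]
```

View pics/r_c.png

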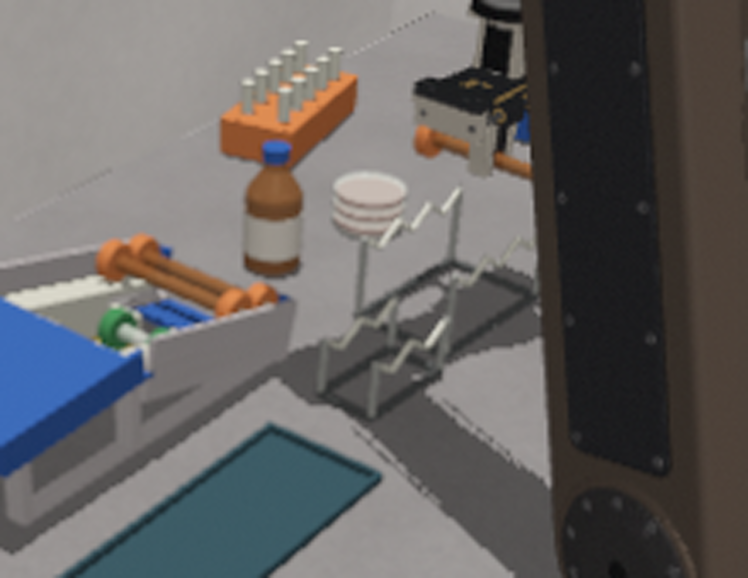

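View pics/r_top.png

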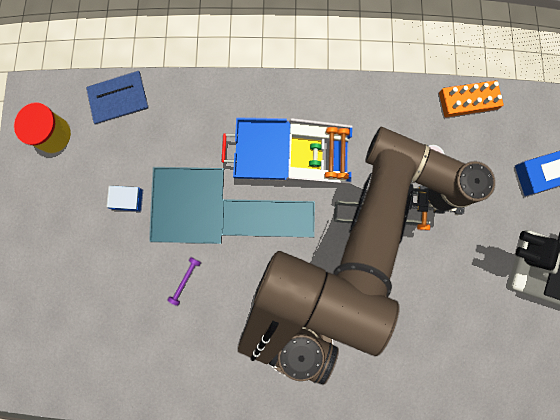

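```bash
python3 - <<'E'
from h import *
c=np.array([.4752,-.3953]); a=np.radians(-4); ax=np.array([np.cos(a),np.sin(a)])
for n in('top','side'):
    im,d=load(n,'r'); W=allcloud(n,d);hsv=cv2.cvtColor(im,cv2.COLOR_BGR2HSV)
    m=(cv2.inRange(hsv,(3,90,50),(22,255,255))>0)&(abs(W[...,1]+.395)<.04)&(W[...,0]>.36)&(W[...,0]<.6)&(W[...,2]>.12)&(W[...,2]<.2)
    q=W[m]; t=(q[:,:2]-c)@ax*1000; print(n,np.percentile(t,[0,2,98,100]).round(1),np.histogram(t,np.arange(-100,101,10)))
    r=abs(t)>60; print(q[r][:,2].min(),q[r][:,2].max())
E
```

```text
top [-90.6 -90.5 -34.4 -33.7] (array([ 6, 40, 21, 15, 15, 14,  8,  0,  0,  0,  0,  0,  0,  0,  0,  0,  0,
        0,  0,  0]), array([-100,  -90,  -80,  -70,  -60,  -50,  -40,  -30,  -20,  -10,    0,
         10,   20,   30,   40,   50,   60,   70,   80,   90,  100]))
0.15225365336678065 0.1879288514622277
side [-52.7 -49.2  75.9  78.8] (array([ 0,  0,  0,  0,  3, 11, 10,  8, 14,  2,  0,  1,  8, 11,  9, 10, 38,
       15,  0,  0]), array([-100,  -90,  -80,  -70,  -60,  -50,  -40,  -30,  -20,  -10,    0,
         10,   20,   30,   40,   50,   60,   70,   80,   90,  100]))
0.13982970400094719 0.17543708795695467
```

Emit:
{"fn": "apply_moves", "kwargs": {
  "motion": [
    [[0.5, 0, 0], 0],
    [[0.5, 0, 0], 0],
    [[0.5, 0, 0], 0]
  ]
}}

```text
clock: 32.25
tool_pos: [0.4804, -0.3955, 0.1467]
orientation: [180.0, 0.0, 86.0]
force: [-0.9, -0.1, -1.2]
opening: 0.015
```

Emit:
{"fn": "apply_moves", "kwargs": {
  "motion": [
    [[-0.3, -0.92, 0], 0],
    [[-0.3, -0.92, -2], 0],
    [[-0.3, -0.92, -4], 0],
    [[-0.3, -0.92, -5.5], 0],
    [[-0.3, -0.92, -6.2], 0],
    [[-0.3, -0.92, -6.7], 0],
    [[-0.3, -0.92, -6.7], 0],
    [[-0.3, -0.92, -6.7], 0]
  ]
}}

```text
clock: 33.05
tool_pos: [0.4774, -0.4051, 0.0799]
orientation: [180.0, 0.0, 86.0]
force: [-0.0, 0.2, -0.9]
opening: 0.0149
```

Emit:
{"fn": "apply_moves", "kwargs": {
  "motion": [
    [[0, 0, -0.2], 0],
    [[0, 0, -0.4], 0],
    [[0, 0, -0.4], 0],
    [[0, 0, -0.4], 0]
  ]
}}

```text
clock: 33.45
tool_pos: [0.4774, -0.405, 0.0757]
orientation: [180.0, 0.0, 86.0]
force: [-0.2, 0.1, 1.5]
opening: 0.0151
```

```bash
python3 - <<'E'
from h import *
o=ctrl.get_obs(); print(o['tool_pos'],o['force'],o['opening'])
snap('side','s')
im,d=load('side','s'); 
cv2.imwrite('pics/s_c.png',cv2.resize(im[80:250,260:460],None,fx=3.5,fy=3.5,interpolation=cv2.INTER_CUBIC))
E
```

```text
[ 0.47735337 -0.40495627  0.07568477] [-0.23982153  0.13134426  1.54257309] 0.01507899514160569
```

View pics/s_c.png

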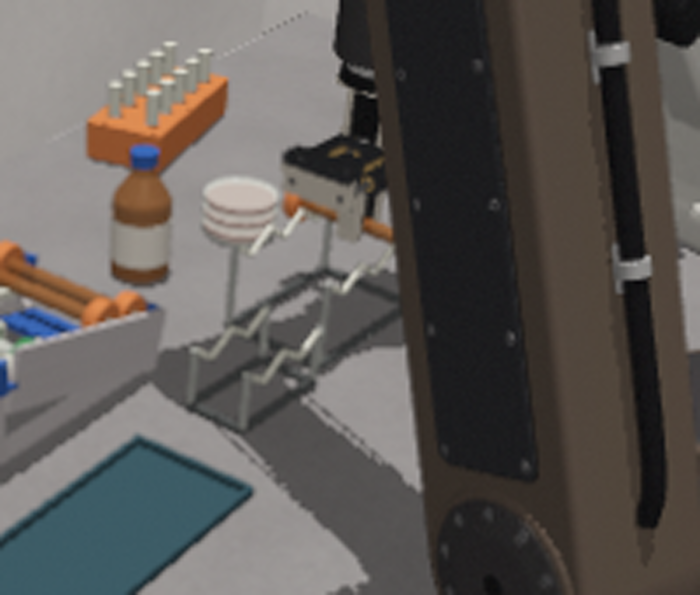

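Emit:
{"fn": "apply_moves", "kwargs": {
  "motion": [
    [[0, 0, -0.1], 0],
    [[0, 0, -0.1], 0],
    [[0, 0, -0.1], 0],
    [[0, 0, -0.1], 0],
    [[0, 0, 2], 0],
    [[0, 0, 5], 0],
    [[0, 0, 9], 0],
    [[0, 0, 12], 0],
    [[3, 5, 12], 1],
    [[6, 10, 12], 2]
  ],
  "hand": 3
}}

```text
clock: 34.5
tool_pos: [0.5288, -0.3191, 0.1966]
orientation: [179.9, 0.0, 87.9]
force: [0.4, 0.0, -1.4]
opening: 0.0299
```

Emit:
{"fn": "apply_moves", "kwargs": {
  "motion": [
    [[2.5, 4.3, 0], 0.5],
    [[5, 8.5, 0], 1],
    [[7.5, 13, 0], 1],
    [[10, 17, 0], 1],
    [[11, 21, 0], 1],
    [[11, 21, 0], 1],
    [[11, 21, 0], 1],
    [[11, 21, 0], 1]
  ],
  "hand": 2.2
}}

```text
clock: 35.3
tool_pos: [0.6381, -0.1094, 0.1951]
orientation: [-180.0, 0.0, 89.0]
force: [0.6, 0.4, 0.2]
opening: 0.0219
```

```bash
cat >> h.py <<'E'
def ends(n,tag,c,ang,w=.03,zr=(.02,.2),green=False):
    im,d=load(n,tag); W=allcloud(n,d);hsv=cv2.cvtColor(im,cv2.COLOR_BGR2HSV)
    a=np.radians(ang); ax=np.array([np.cos(a),np.sin(a)]); nx=np.array([-ax[1],ax[0]]); c=np.array(c)
    m=cv2.inRange(hsv,*(((40,60,40),(90,255,255)) if green else ((3,90,50),(22,255,255))))>0
    t=(W[...,:2]-c)@ax; s=(W[...,:2]-c)@nx
    m=m&(d>.1)&(abs(s)<w)&(abs(t)<.12)&(W[...,2]>zr[0])&(W[...,2]<zr[1])
    if m.sum()<5: print(n,'none');return
    tt=t[m]*1000; ss=s[m]*1000; z=W[m][:,2]*1000
    tube=(abs(tt)<(15 if green else 60))
    print(n,tag,'along',np.percentile(tt,[1,99]).round(1),'mid',np.percentile(tt,[1,99]).mean().round(1),'across med tube',np.median(ss[tube]).round(1) if tube.any() else None,'across ext',ss.min().round(1),ss.max().round(1),'z max',z.max().round(),'tube z95',np.percentile(z[tube],95).round(1) if tube.any() else None)
E
python3 - <<'E'
from h import *
o=ctrl.get_obs(); print(o['tool_pos'],o['orientation'],o['opening'])
snap('side','t');snap('top','t')
blobs('top','t')
for n in('top','side'):
    ends(n,'t',(.4718,-.4043),-4.1)
    ends(n,'t',(.647,-.0979),-1,w=.012); ends(n,'t',(.647,-.1376),-1,w=.012)
im,d=load('side','t'); 
cv2.imwrite('pics/t_c.png',cv2.resize(im[80:250,260:460],None,fx=3.5,fy=3.5,interpolation=cv2.INTER_CUBIC))
E
```

```text
[ 0.63810408 -0.10941039  0.19513716] [-1.79979196e+02  2.55545306e-03  8.90142717e+01] 0.021946527027408017
top orange 300 (array([ 605.1, -117.2]), 89.9, 79.1, 1.0) z95 0.094 sorter [161.  -41.7]
top orange 298 (array([ 471.3, -408.7]), 172.6, 50.4, -5.2) z95 0.111 sorter [ 454.7 -170.4]
top green 71 (array([615.1, -45.2]), 38.1, 17.3, 88.1) z95 0.061 sorter [ 88.8 -33. ]
top t along [-85.4  84.4] mid -0.5 across med tube 1.0 across ext -28.5 22.4 z max 116.0 tube z95 101.6
top t along [-86.2  -7.4] mid -46.8 across med tube -0.2 across ext -11.5 11.4 z max 103.0 tube z95 86.1
top t along [-86.1   3.1] mid -41.5 across med tube -0.7 across ext -11.9 11.7 z max 93.0 tube z95 76.4
side t along [-87.1  82.5] mid -2.3 across med tube 5.1 across ext -25.8 25.5 z max 111.0 tube z95 97.2
side t along [-84.5  94.8] mid 5.1 across med tube 5.1 across ext -11.6 11.8 z max 98.0 tube z95 85.6
side t along [-86.2  79.4] mid -3.4 across med tube 4.1 across ext -11.7 10.7 z max 88.0 tube z95 74.6
```

View pics/t_c.png

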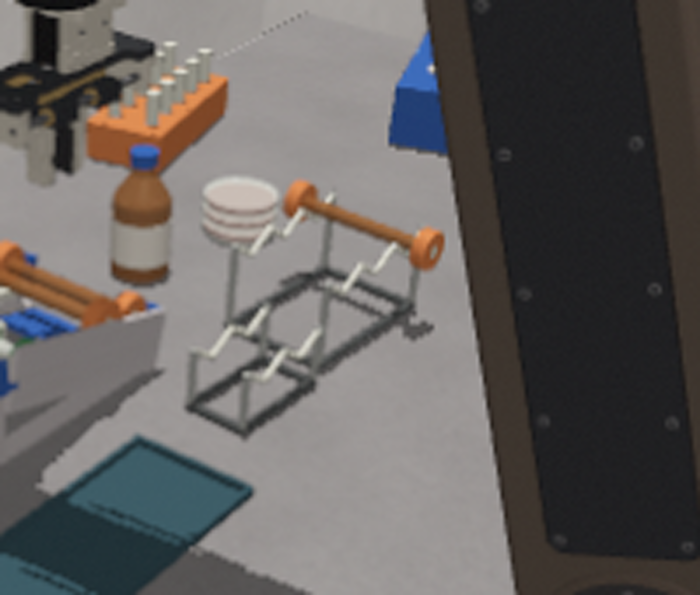

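View pics/t_top.png

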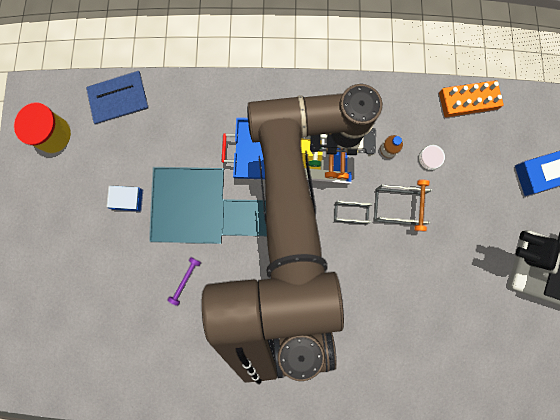

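Emit:
{"fn": "apply_moves", "kwargs": {
  "motion": [
    [[0.8, 1.14, -2], 0],
    [[0.8, 1.14, -5], 0],
    [[0.8, 1.14, -7.5], 0],
    [[0.8, 1.14, -7.5], 0],
    [[0.8, 1.14, -7.5], 0]
  ]
}}

```text
clock: 35.9
tool_pos: [0.6464, -0.0986, 0.1207]
orientation: [-180.0, 0.0, 89.0]
force: [-0.3, 0.2, 0.6]
opening: 0.0217
```

Emit:
{"fn": "apply_moves", "kwargs": {
  "motion": [
    [[0, 0.05, -2], 0],
    [[0, 0.05, -3.5], 0],
    [[0, 0.05, -5], 0],
    [[0, 0.05, -5.85], 0],
    [[0, 0.05, -5.85], 0],
    [[0, 0.05, -5.85], 0]
  ]
}}

```text
clock: 36.5
tool_pos: [0.6469, -0.0972, 0.0624]
orientation: [180.0, 0.0, 89.0]
force: [0.4, -0.4, 0.1]
opening: 0.0222
```

Emit:
{"fn": "apply_moves", "kwargs": {
  "motion": [
    [[0, 0, 0], 0],
    [[0, 0, 0], 0],
    [[0, 0, 0], 0],
    [[0, 0, 0], 0]
  ],
  "hand": 0.6
}}

```text
clock: 36.9
tool_pos: [0.6471, -0.0971, 0.0626]
orientation: [179.9, 0.0, 89.0]
force: [-0.3, 0.4, 4.7]
opening: 0.0152
```

Emit:
{"fn": "apply_moves", "kwargs": {
  "motion": [
    [[0, 0, 3], 0],
    [[0, 0, 7], 0],
    [[0, 0, 11], 0],
    [[-3, -4, 13], -1],
    [[-6, -8, 13.5], -2],
    [[-9, -12, 13.5], -3],
    [[-12, -16, 13.5], -3],
    [[-15, -20.5, 13.5], -3],
    [[-17, -25.1, 13.5], -3],
    [[-17, -25.1, 13.5], -3]
  ]
}}

```text
clock: 37.9
tool_pos: [0.4736, -0.3514, 0.1966]
orientation: [-180.0, 0.0, 85.8]
force: [0.2, -0.1, -0.8]
opening: 0.0151
```

Emit:
{"fn": "apply_moves", "kwargs": {
  "motion": [
    [[0, 0, 0], 0],
    [[0, 0, -2.5], 0],
    [[0, 0, -5], 0],
    [[0, 0, -5], 0],
    [[0, 0, -5], 0]
  ]
}}

```text
clock: 38.4
tool_pos: [0.4769, -0.3474, 0.1469]
orientation: [-179.9, 0.0, 86.1]
force: [-0.3, 0.4, 1.0]
opening: 0.0151
```

```bash
python3 - <<'E'
from h import *
o=ctrl.get_obs(); print(o['tool_pos'],o['orientation'],o['opening'])
snap('side','u');snap('top','u')
p=o['tool_pos']
for n in('top','side'):
    ends(n,'u',p[:2],-4,zr=(.12,.2))
im,d=load('side','u'); 
cv2.imwrite('pics/u_c.png',cv2.resize(im[80:250,260:460],None,fx=3.5,fy=3.5,interpolation=cv2.INTER_CUBIC))
E
```

```text
[ 0.47685634 -0.34741687  0.14687711] [-1.79936814e+02  1.85938766e-03  8.61035281e+01] 0.01506546530233506
top u along [-85.5 -34. ] mid -59.7 across med tube 1.7 across ext -18.7 22.6 z max 184.0 tube z95 171.5
side u along [-87.2  81.2] mid -3.0 across med tube 7.4 across ext -19.9 25.5 z max 181.0 tube z95 168.2
```

View pics/u_c.png

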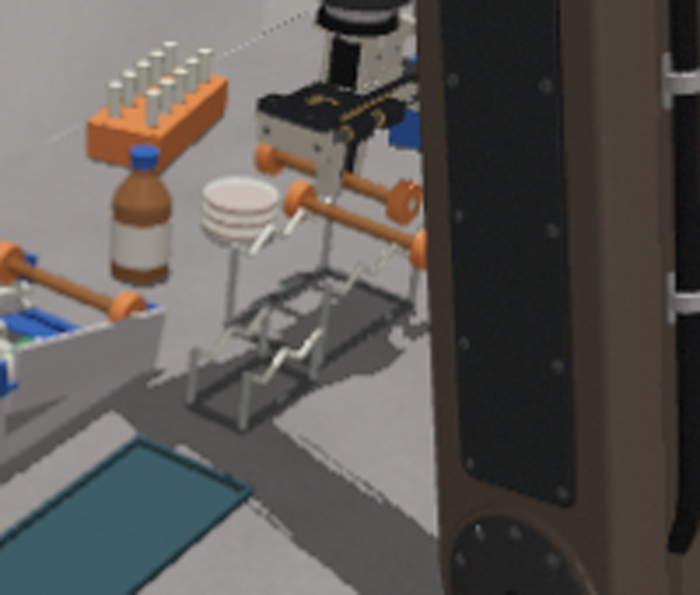

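Emit:
{"fn": "apply_moves", "kwargs": {
  "motion": [
    [[0, -0.1, -2], 0],
    [[0, -0.1, -4], 0],
    [[0, -0.1, -5.5], 0],
    [[0, -0.1, -6.3], 0],
    [[0, -0.1, -6.8], 0],
    [[0, -0.1, -7.1], 0],
    [[0, -0.1, -7.2], 0],
    [[0, -0.1, -7.2], 0]
  ]
}}

```text
clock: 39.3
tool_pos: [0.4771, -0.3495, 0.0758]
orientation: [179.9, 0.0, 86.0]
force: [-1.6, -1.5, 2.4]
opening: 0.0154
```

Emit:
{"fn": "apply_moves", "kwargs": {
  "motion": [
    [[0, 0, 0], 0],
    [[0, 0, 0], 0],
    [[0, 0, 0], 0],
    [[0, 0, 0], 0],
    [[0, 0, 2], 0],
    [[0, 0, 5], 0],
    [[0, 0, 9], 0],
    [[0, 0, 12], 0],
    [[4, 4, 12], 1.5],
    [[8, 8, 12], 3]
  ],
  "hand": 3
}}

```text
clock: 40.3
tool_pos: [0.5479, -0.2785, 0.1965]
orientation: [179.8, 0.0, 88.9]
force: [0.4, -0.8, -0.7]
opening: 0.0301
```

Emit:
{"fn": "apply_moves", "kwargs": {
  "motion": [
    [[3, 4, 0], 0],
    [[6, 8, 0], 0],
    [[8.9, 12, 0], 0],
    [[8.9, 13, 0], 0],
    [[8.9, 13, 0], 0],
    [[8.9, 13, 0], 0]
  ]
}}

```text
clock: 40.9
tool_pos: [0.6357, -0.1485, 0.1945]
orientation: [-180.0, 0.0, 89.1]
force: [-0.1, -1.0, 0.8]
opening: 0.0299
```

```bash
python3 - <<'E'
from h import *
o=ctrl.get_obs(); print(o['tool_pos'],o['orientation'],o['opening'])
snap('side','v');snap('top','v')
blobs('top','v')
for n in('top','side'):
    ends(n,'v',(.4718,-.4043),-4.1);ends(n,'v',(.4757,-.3484),-4.1)
    ends(n,'v',(.645,-.1376),-1,w=.02)
im,d=load('side','v'); 
cv2.imwrite('pics/v_c.png',cv2.resize(im[80:250,260:460],None,fx=3.5,fy=3.5,interpolation=cv2.INTER_CUBIC))
E
```

```text
[ 0.63570208 -0.14846897  0.19448529] [-1.79957094e+02  3.93267517e-03  8.90545109e+01] 0.029941453038622997
top orange 141 (array([ 599.7, -138.1]), 79.2, 38.7, -0.0) z95 0.086 sorter [181.9 -46.7]
top orange 311 (array([ 475.9, -350.1]), 171.9, 42.7, -3.3) z95 0.111 sorter [ 396.1 -166.8]
top orange 297 (array([ 472.3, -408.6]), 173.3, 47.4, -4.6) z95 0.11 sorter [ 454.6 -169.4]
top green 37 (array([644.7, -56.5]), 76.4, 18.6, -2.6) z95 0.06 sorter [99.6 -3.2]
top v along [-85.2  84.7] mid -0.3 across med tube 0.6 across ext -27.4 20.1 z max 117.0 tube z95 99.0
top v along [-84.3  84.9] mid 0.3 across med tube 0.6 across ext -21.9 20.8 z max 116.0 tube z95 100.6
top v along [-84.8  -6.4] mid -45.6 across med tube -0.8 across ext -18.8 17.7 z max 93.0 tube z95 77.2
side v along [-87.2  83.2] mid -2.0 across med tube 5.1 across ext -28.5 25.9 z max 110.0 tube z95 97.3
side v along [-85.1  84.5] mid -0.3 across med tube 4.4 across ext -21.1 24.8 z max 110.0 tube z95 97.1
side v along [-83.8  90.8] mid 3.5 across med tube 4.4 across ext -17.5 19.1 z max 89.0 tube z95 74.9
```

View pics/v_c.png

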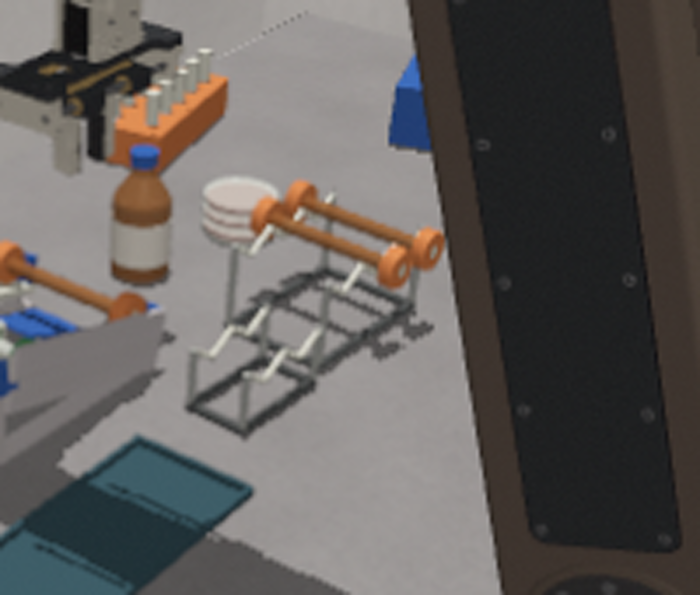

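Emit:
{"fn": "apply_moves", "kwargs": {
  "motion": [
    [[0.95, 1.05, -2], 0],
    [[0.95, 1.05, -5], 0],
    [[0.95, 1.05, -8], 0],
    [[0.95, 1.05, -8], 0],
    [[0.95, 1.05, -8], 0]
  ]
}}

```text
clock: 41.5
tool_pos: [0.6454, -0.139, 0.1153]
orientation: [-180.0, 0.0, 89.0]
force: [-0.1, 0.3, 0.6]
opening: 0.0303
```

Emit:
{"fn": "apply_moves", "kwargs": {
  "motion": [
    [[0, 0, -2], 0],
    [[0, 0, -4], 0],
    [[0, 0, -5.5], 0],
    [[0, 0, -6.2], 0],
    [[0, 0, -6.2], 0],
    [[0, 0, -6.2], 0]
  ]
}}

```text
clock: 42.1
tool_pos: [0.6464, -0.138, 0.0538]
orientation: [179.9, 0.0, 89.0]
force: [-0.1, 0.3, -0.1]
opening: 0.0301
```

Emit:
{"fn": "apply_moves", "kwargs": {
  "motion": [
    [[0, 0, 0], 0],
    [[0, 0, 0], 0],
    [[0, 0, 0], 0],
    [[0, 0, 0], 0]
  ],
  "hand": 0.6
}}

```text
clock: 42.5
tool_pos: [0.6461, -0.1379, 0.0534]
orientation: [179.9, 0.0, 89.0]
force: [-0.4, -0.2, 3.4]
opening: 0.0151
```

Emit:
{"fn": "apply_moves", "kwargs": {
  "motion": [
    [[0, 0, 3], 0],
    [[0, 0, 7], 0],
    [[0, 0, 11], 0],
    [[-2, -1, 14.5], -1],
    [[-5, -4, 14.5], -2],
    [[-8, -7, 14.5], -3],
    [[-12, -10, 14.5], -3],
    [[-15, -13, 14.5], -3],
    [[-16.55, -15.4, 14.5], -3],
    [[-16.55, -15.4, 14.5], -3]
  ]
}}

```text
clock: 43.5
tool_pos: [0.4778, -0.2939, 0.198]
orientation: [-180.0, 0.0, 85.9]
force: [0.5, -0.2, -1.3]
opening: 0.0147
```

Emit:
{"fn": "apply_moves", "kwargs": {
  "motion": [
    [[0, 0, 0], 0],
    [[0, 0, -2.5], 0],
    [[0, 0, -5], 0],
    [[0, 0, -5], 0],
    [[0, 0, -5], 0]
  ]
}}

```text
clock: 44.0
tool_pos: [0.4807, -0.2914, 0.1479]
orientation: [-179.9, 0.0, 86.1]
force: [0.6, -0.4, -0.2]
opening: 0.0155
```

```bash
python3 - <<'E'
from h import *
o=ctrl.get_obs(); print(o['tool_pos'],o['orientation'],o['opening'])
snap('side','w');snap('top','w')
p=o['tool_pos']
for n in('top','side'):
    ends(n,'w',p[:2],-4,zr=(.12,.2))
im,d=load('side','w'); 
cv2.imwrite('pics/w_c.png',cv2.resize(im[80:250,260:460],None,fx=3.5,fy=3.5,interpolation=cv2.INTER_CUBIC))
E
```

```text
[ 0.48067691 -0.29139581  0.14786138] [-1.79937302e+02  1.27140439e-02  8.60997945e+01] 0.015464293961533718
top w along [-85.1 -35. ] mid -60.1 across med tube 0.7 across ext -22.4 19.7 z max 187.0 tube z95 171.0
side w along [-86.7  79.9] mid -3.4 across med tube 7.2 across ext -18.1 26.9 z max 182.0 tube z95 167.5
```

View pics/w_c.png

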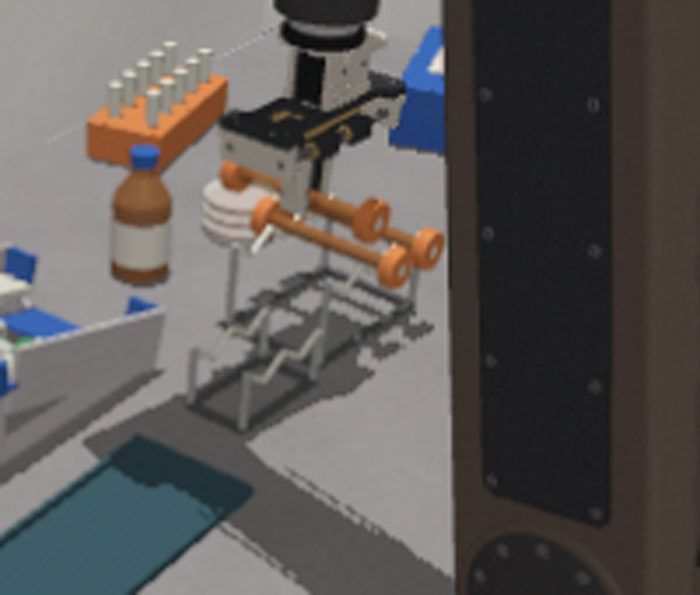

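Emit:
{"fn": "apply_moves", "kwargs": {
  "motion": [
    [[0.05, -0.12, -2], 0],
    [[0.05, -0.12, -4], 0],
    [[0.05, -0.12, -5.5], 0],
    [[0.05, -0.12, -6.3], 0],
    [[0.05, -0.12, -6.8], 0],
    [[0.05, -0.12, -7.05], 0],
    [[0.05, -0.12, -7.05], 0]
  ]
}}

```text
clock: 44.8
tool_pos: [0.481, -0.2932, 0.0777]
orientation: [180.0, 0.0, 86.0]
force: [0.1, 0.2, -0.1]
opening: 0.0152
```

Emit:
{"fn": "apply_moves", "kwargs": {
  "motion": [
    [[0, 0, -0.1], 0],
    [[0, 0, -0.1], 0]
  ]
}}

```text
clock: 45.0
tool_pos: [0.4813, -0.2934, 0.0771]
orientation: [179.9, 0.0, 86.0]
force: [-0.1, 0.3, 1.8]
opening: 0.0149
```

Emit:
{"fn": "apply_moves", "kwargs": {
  "motion": [
    [[0, 0, -0.05], 0],
    [[0, 0, -0.05], 0],
    [[0, 0, -0.05], 0],
    [[0, 0, -0.05], 0],
    [[0, 0, 2], 0],
    [[0, 0, 5], 0],
    [[0, 0, 9], 0],
    [[0, 0, 12], 0],
    [[4, 5, 12], 1.5],
    [[8, 10, 12], 3]
  ],
  "hand": 3
}}

```text
clock: 46.0
tool_pos: [0.5439, -0.215, 0.198]
orientation: [179.8, 0.0, 88.9]
force: [0.4, -1.1, -0.2]
opening: 0.0301
```

Emit:
{"fn": "apply_moves", "kwargs": {
  "motion": [
    [[3, 5, 0], 0],
    [[6, 10, 0], 0],
    [[8.9, 15, 0], 0],
    [[8.9, 20, 0], 0],
    [[8.9, 25, 0], 0],
    [[8.9, 28, 0], 0],
    [[8.9, 28, 0], 0],
    [[8.9, 28, 0], 0]
  ]
}}

```text
clock: 46.8
tool_pos: [0.6319, 0.0665, 0.1959]
orientation: [-180.0, 0.0, 89.2]
force: [1.1, -1.2, 0.1]
opening: 0.0302
```

```bash
python3 - <<'E'
from h import *
o=ctrl.get_obs(); print(o['tool_pos'],o['orientation'],o['opening'])
snap('side','x');snap('top','x')
blobs('top','x')
for n in('top','side'):
    ends(n,'x',(.4718,-.4043),-4.1);ends(n,'x',(.4757,-.3484),-4.1);ends(n,'x',(.4796,-.2925),-4.1)
    ends(n,'x',(.645,-.045),-1,green=True)
    im,d=load(n,'x');W=allcloud(n,d)
    m=(d>.1)&(W[...,0]>.39)&(W[...,0]<.51)&(W[...,1]>-.225)&(W[...,1]<-.05)&(W[...,2]>.035)&(W[...,2]<.075); p=W[m]
    for q,nm in((p[p[:,0]>.447],'chi'),(p[p[:,0]<.447],'clo')): print(n,nm,len(q),rect(q))
im,d=load('top','x'); 
cv2.imwrite('pics/x_c.png',cv2.resize(im[110:250,220:450],None,fx=3.4,fy=3.4,interpolation=cv2.INTER_CUBIC))
E
```

```text
[0.63192811 0.06653174 0.19589349] [-1.79966883e+02  1.22410984e-02  8.91816504e+01] 0.03024331592909995
top orange 328 (array([ 480.7, -301.1]), 171.6, 56.7, -4.5) z95 0.11 sorter [ 347.  -162.9]
top orange 312 (array([ 475.7, -358.6]), 170.8, 59.7, -3.2) z95 0.11 sorter [ 404.6 -166.9]
top orange 299 (array([ 472.1, -409.5]), 173.8, 49.3, -4.4) z95 0.109 sorter [ 455.5 -169.6]
top green 97 (array([644.4, -47.2]), 76.8, 38.7, -3.9) z95 0.062 sorter [90.3 -3.6]
top x along [-85.5  84.8] mid -0.4 across med tube 0.6 across ext -29.5 19.8 z max 117.0 tube z95 100.6
top x along [-83.9  85.3] mid 0.7 across med tube 0.9 across ext -21.7 21.0 z max 117.0 tube z95 100.9
top x along [-83.8  86.1] mid 1.1 across med tube 0.1 across ext -20.9 20.5 z max 117.0 tube z95 100.1
top x along [-38.3  36.4] mid -0.9 across med tube None across ext -22.8 18.4 z max 66.0 tube z95 None
top chi 60 (array([ 480.1, -172.5]), 102.1, 7.2, 87.2)
top clo 58 (array([ 419.5, -171.1]), 106.3, 6.0, 86.1)
side x along [-87.2  82.7] mid -2.3 across med tube 5.7 across ext -26.0 25.3 z max 111.0 tube z95 97.0
side x along [-85.8  83.7] mid -1.0 across med tube 5.5 across ext -20.6 25.8 z max 110.0 tube z95 96.7
side x along [-85.6  84.7] mid -0.5 across med tube 5.1 across ext -21.9 25.4 z max 110.0 tube z95 96.2
side x along [-29.1  36.6] mid 3.8 across med tube None across ext -22.7 21.3 z max 61.0 tube z95 None
side chi 70 (array([ 480.9, -171. ]), 105.6, 9.0, 87.3)
side clo 70 (array([ 420.7, -169.8]), 110.7, 8.1, 87.0)
```

View pics/x_c.png

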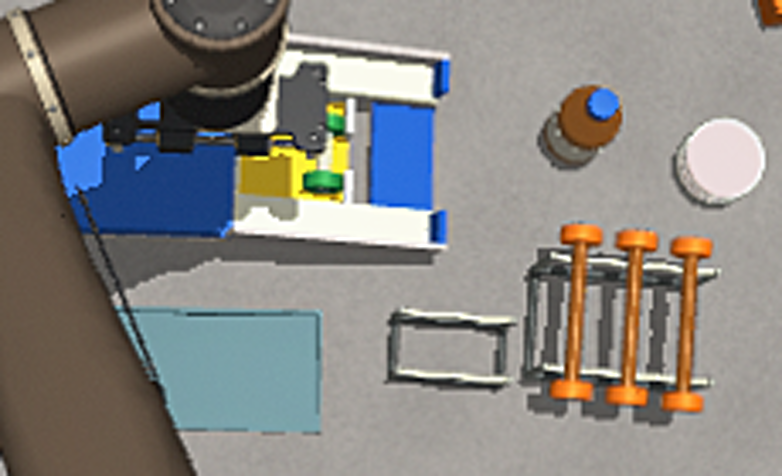

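```bash
python3 - <<'E'
from h import *
for n in('top','side'):
    im,d=load(n,'x');W=allcloud(n,d)
    for nm,x0,x1 in(('chi',.46,.50),('clo',.40,.44)):
        m=(d>.1)&(W[...,0]>x0)&(W[...,0]<x1)&(W[...,1]>-.247)&(W[...,1]<-.05)&(W[...,2]>.04)&(W[...,2]<.072); q=W[m]
        print(n,nm,len(q),rect(q),np.percentile(q[:,1],[0,1,99,100]).round(4))
        b=np.digitize(q[:,1],np.arange(-.25,-.09,.008)); print([(round(-250+8*(j-1)+4),round(float(q[b==j,2].mean()*1000))) for j in range(1,22) if (b==j).any()])
E
```

```text
top chi 69 (array([ 479.3, -179.6]), 115.7, 8.0, 85.8) [-0.2372 -0.2368 -0.1226 -0.1218]
[(-238, 64), (-230, 62), (-222, 60), (-214, 51), (-206, 50), (-198, 50), (-190, 61), (-182, 60), (-174, 59), (-166, 53), (-158, 49), (-150, 53), (-142, 55), (-134, 62), (-126, 62), (-118, 63)]
top clo 64 (array([ 419., -176.]), 116.1, 6.1, 85.7) [-0.234  -0.2339 -0.1184 -0.1181]
[(-238, 65), (-230, 62), (-222, 59), (-214, 55), (-206, 50), (-198, 53), (-190, 56), (-182, 61), (-174, 64), (-166, 59), (-158, 52), (-150, 49), (-142, 54), (-134, 57), (-126, 65), (-118, 61)]
side chi 83 (array([ 480. , -180.3]), 124.2, 8.5, 87.3) [-0.2423 -0.2412 -0.1189 -0.1182]
[(-246, 43), (-238, 53), (-230, 60), (-222, 60), (-214, 52), (-206, 50), (-198, 56), (-190, 62), (-182, 63), (-174, 64), (-166, 58), (-158, 52), (-150, 50), (-142, 54), (-134, 63), (-126, 56), (-118, 55)]
side clo 84 (array([ 420.1, -174.7]), 120.5, 8.1, 86.6) [-0.2347 -0.2313 -0.1148 -0.1145]
[(-238, 55), (-230, 57), (-222, 58), (-214, 56), (-206, 51), (-198, 52), (-190, 57), (-182, 62), (-174, 66), (-166, 60), (-158, 55), (-150, 50), (-142, 52), (-134, 55), (-126, 57), (-118, 55)]
```

Emit:
{"fn": "apply_moves", "kwargs": {
  "motion": [
    [[1.2, -4, 0], 0],
    [[1.2, -8, -2], 0],
    [[1.2, -11.25, -5], 0],
    [[1.2, -11.25, -8], 0],
    [[1.2, -11.25, -9], 0],
    [[1.2, -11.25, -9], 0],
    [[1.2, -11.25, -9], 0]
  ],
  "hand": 2.4
}}

```text
clock: 47.6
tool_pos: [0.6449, -0.0476, 0.1075]
orientation: [179.9, 0.0, 89.0]
force: [-0.2, 0.3, 0.2]
opening: 0.024
```

Emit:
{"fn": "apply_moves", "kwargs": {
  "motion": [
    [[-0.05, 0.12, -2], 0],
    [[-0.05, 0.12, -4], 0],
    [[-0.05, 0.12, -6], 0],
    [[-0.05, 0.12, -7.2], 0],
    [[-0.05, 0.12, -7.9], 0],
    [[-0.05, 0.12, -8.1], 0],
    [[-0.05, 0.12, -8.1], 0]
  ]
}}

```text
clock: 48.3
tool_pos: [0.6442, -0.0461, 0.0259]
orientation: [179.9, -0.0, 89.0]
force: [-0.7, 0.0, 0.5]
opening: 0.0241
```

Emit:
{"fn": "apply_moves", "kwargs": {
  "motion": [
    [[0, 0, 0], 0],
    [[0, 0, 0], 0],
    [[0, 0, 0], 0],
    [[0, 0, 0], 0],
    [[0, 0, 0], 0]
  ],
  "hand": 0.6
}}

```text
clock: 48.8
tool_pos: [0.6442, -0.0462, 0.026]
orientation: [179.9, -0.0, 89.0]
force: [-0.4, -0.2, 6.4]
opening: 0.0154
```

Emit:
{"fn": "apply_moves", "kwargs": {
  "motion": [
    [[0, 0, 2], 0],
    [[0, 0, 6], 0],
    [[0, 0, 10], 0],
    [[0, 0, 14], 0],
    [[0, 0, 16], 0],
    [[-4, -3, 16], -1],
    [[-8, -6, 16], -2],
    [[-12, -8, 16], -3],
    [[-16, -10, 16], -3],
    [[-19.2, -10.4, 16], -3]
  ]
}}

```text
clock: 49.8
tool_pos: [0.4489, -0.1516, 0.1848]
orientation: [-179.9, -0.0, 85.9]
force: [-0.2, 0.2, -0.7]
opening: 0.0152
```

Emit:
{"fn": "apply_moves", "kwargs": {
  "motion": [
    [[0, 0, 0], 0],
    [[0, 0, -2], 0],
    [[0, 0, -5], 0],
    [[0, 0, -5], 0],
    [[0, 0, -5], 0]
  ]
}}

```text
clock: 50.3
tool_pos: [0.4517, -0.1503, 0.1354]
orientation: [-179.9, 0.0, 86.0]
force: [0.3, -1.0, 0.8]
opening: 0.0152
```

```bash
python3 - <<'E'
from h import *
o=ctrl.get_obs(); print(o['tool_pos'],o['orientation'],o['opening'])
snap('side','y');snap('top','y')
p=o['tool_pos']
for n in('top','side'):
    ends(n,'y',p[:2],-4.2,green=True,w=.04)
    im,d=load(n,'y');W=allcloud(n,d)
    for nm,x0,x1 in(('chi',.46,.50),('clo',.40,.44)):
        m=(d>.1)&(W[...,0]>x0)&(W[...,0]<x1)&(W[...,1]>-.247)&(W[...,1]<-.08)&(W[...,2]>.04)&(W[...,2]<.072); q=W[m]
        if len(q)>9: print(n,nm,len(q),rect(q),np.percentile(q[:,1],[0,1,99,100]).round(4))
im,d=load('side','y'); 
cv2.imwrite('pics/y_c.png',cv2.resize(im[80:250,260:460],None,fx=3.5,fy=3.5,interpolation=cv2.INTER_CUBIC))
E
```

```text
[ 0.45166345 -0.15034767  0.13536583] [-1.79913090e+02  3.42634401e-02  8.60488489e+01] 0.015194320697111966
top y along [-36.4 -28.2] mid -32.3 across med tube None across ext -17.7 19.5 z max 172.0 tube z95 None
top clo 61 (array([ 418.8, -176.6]), 117.2, 6.6, 86.0) [-0.2353 -0.234  -0.1185 -0.1183]
side y along [-38.1  37.3] mid -0.4 across med tube -10.2 across ext -15.8 24.1 z max 167.0 tube z95 157.6
side chi 82 (array([ 481., -180.]), 120.6, 10.4, 86.4) [-0.2402 -0.2384 -0.1198 -0.1197]
side clo 84 (array([ 421. , -174.9]), 122.4, 8.8, 87.4) [-0.2359 -0.2338 -0.1152 -0.1138]
```

View pics/y_c.png

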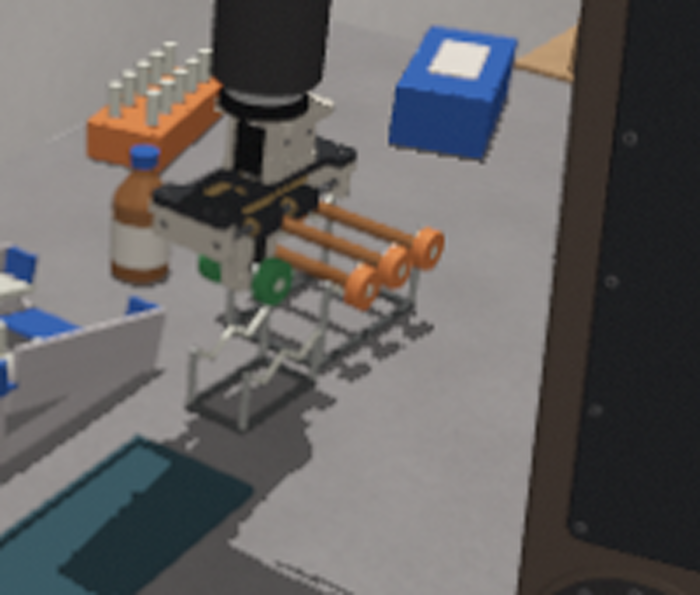

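Emit:
{"fn": "apply_moves", "kwargs": {
  "motion": [
    [[0.03, 0, -2], 0],
    [[0.03, 0, -4], 0],
    [[0.03, 0, -5.5], 0],
    [[0.03, 0, -6.3], 0],
    [[0.03, 0, -6.8], 0],
    [[0.03, 0, -7.1], 0],
    [[0.03, 0, -7.1], 0]
  ]
}}

```text
clock: 51.1
tool_pos: [0.4523, -0.1503, 0.0646]
orientation: [180.0, -0.0, 86.0]
force: [0.5, -0.3, 0.2]
opening: 0.0151
```

Emit:
{"fn": "apply_moves", "kwargs": {
  "motion": [
    [[0, 0, -0.1], 0],
    [[0, 0, -0.2], 0],
    [[0, 0, -0.2], 0]
  ]
}}

```text
clock: 51.4
tool_pos: [0.4522, -0.1503, 0.0625]
orientation: [180.0, -0.0, 86.0]
force: [0.3, -0.2, 0.2]
opening: 0.0151
```

Emit:
{"fn": "apply_moves", "kwargs": {
  "motion": [
    [[0, 0, -0.1], 0],
    [[0, 0, -0.2], 0],
    [[0, 0, -0.2], 0]
  ]
}}

```text
clock: 51.7
tool_pos: [0.4524, -0.1506, 0.0618]
orientation: [179.9, 0.0, 86.1]
force: [-5.8, 0.8, 17.6]
opening: 0.0151
```

```bash
python3 - <<'E'
from h import *
o=ctrl.get_obs(); print(o['tool_pos'],o['force'],o['opening'])
snap('side','z')
p=o['tool_pos']; ends('side','z',p[:2],-4.2,green=True,w=.04)
im,d=load('side','z'); 
cv2.imwrite('pics/z_c.png',cv2.resize(im[120:230,280:400],None,fx=5,fy=5,interpolation=cv2.INTER_CUBIC))
E
```

```text
[ 0.45244324 -0.15056138  0.06180939] [-5.79587404  0.83814518 17.64810944] 0.015080552468644924
side z along [-37.6  35.4] mid -1.1 across med tube None across ext -20.1 25.4 z max 97.0 tube z95 None
```

View pics/z_c.png

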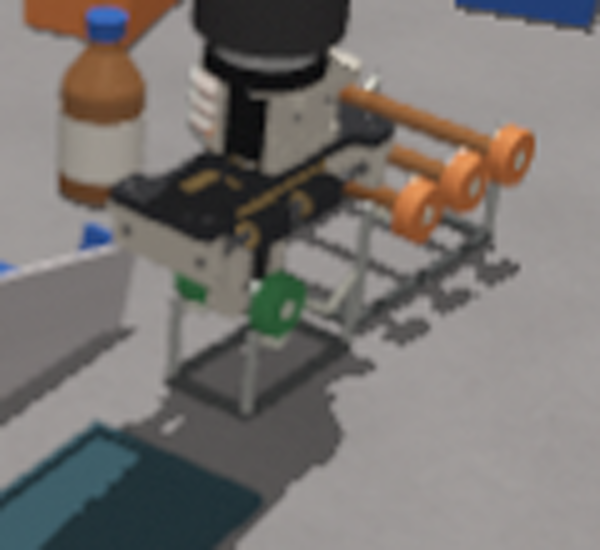

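Emit:
{"fn": "apply_moves", "kwargs": {
  "motion": [
    [[0, 0, 0.1], 0],
    [[0, 0, 0.1], 0]
  ]
}}

```text
clock: 51.95
tool_pos: [0.4524, -0.1505, 0.062]
orientation: [179.9, 0.0, 86.1]
force: [-2.4, -0.3, 8.7]
opening: 0.0152
```

Emit:
{"fn": "apply_moves", "kwargs": {
  "motion": [
    [[0, 0, 0], 0],
    [[0, 0, 0], 0],
    [[0, 0, 0], 0],
    [[0, 0, 0], 0],
    [[0, 0, 2], 0],
    [[0, 0, 5], 0],
    [[0, 0, 9], 0],
    [[0, 0, 13], 0],
    [[3, 5, 13], 0],
    [[6, 10, 13], 0]
  ],
  "hand": 3
}}

```text
clock: 52.95
tool_pos: [0.5044, -0.0641, 0.1932]
orientation: [179.8, -0.1, 85.9]
force: [1.4, -1.2, 0.7]
opening: 0.0301
```

Emit:
{"fn": "apply_moves", "kwargs": {
  "motion": [
    [[3, 5, 0], 0],
    [[5, 10, 0], 0],
    [[5, 15, 0], 0],
    [[5, 20, 0], 0],
    [[5, 20, 0], 0],
    [[5, 20, 0], 0]
  ]
}}

```text
clock: 53.55
tool_pos: [0.5531, 0.1374, 0.1906]
orientation: [-180.0, 0.0, 86.2]
force: [0.6, 0.0, 0.1]
opening: 0.0301
```

```bash
python3 - <<'E'
from h import *
o=ctrl.get_obs(); print(o['tool_pos'],o['force'],o['opening'],o['clock'])
snap('side','A');snap('top','A')
for n in('top','side'):
    ends(n,'A',(.4718,-.4043),-4.1);ends(n,'A',(.4757,-.3484),-4.1);ends(n,'A',(.4796,-.2925),-4.1)
    ends(n,'A',(.4520,-.1499),-4.2,green=True,w=.04)
    im,d=load(n,'A');W=allcloud(n,d)
    for nm,x0,x1 in(('chi',.46,.50),('clo',.40,.44)):
        m=(d>.1)&(W[...,0]>x0)&(W[...,0]<x1)&(W[...,1]>-.247)&(W[...,1]<-.08)&(W[...,2]>.04)&(W[...,2]<.072); q=W[m]
        if len(q)>9: print(n,nm,len(q),rect(q))
    hsv=cv2.cvtColor(im,cv2.COLOR_BGR2HSV)
    m=(cv2.inRange(hsv,(0,140,60),(5,255,255))>0)&(W[...,1]>.2)&(W[...,1]<.3)&(W[...,0]>.55)&(W[...,2]<.2)&(W[...,2]>.05)
    if m.sum()>5: print('handle',rect(W[m]),np.median(W[m][:,2]))
im,d=load('side','A'); 
cv2.imwrite('pics/A_c.png',cv2.resize(im[100:230,240:420],None,fx=4,fy=4,interpolation=cv2.INTER_CUBIC))
E
```

```text
[0.55312423 0.1373642  0.19063467] [0.64405099 0.01976907 0.08808874] 0.03012737451431489 53.55
top A along [-85.5  84.6] mid -0.4 across med tube 0.8 across ext -29.6 20.6 z max 116.0 tube z95 99.5
top A along [-84.   84.7] mid 0.3 across med tube 0.5 across ext -21.9 20.6 z max 118.0 tube z95 98.9
top A along [-83.5  86.3] mid 1.4 across med tube 0.1 across ext -23.1 19.8 z max 118.0 tube z95 100.6
top A along [-36.8  38.9] mid 1.0 across med tube None across ext -19.6 18.8 z max 104.0 tube z95 None
top chi 49 (array([ 475.3, -179.1]), 115.2, 21.8, 82.3)
top clo 50 (array([ 421.9, -176.2]), 116.5, 22.2, 81.1)
handle (array([693. , 264.7]), 16.2, 7.6, 6.9) 0.08913572849705287
side A along [-86.9  83.3] mid -1.8 across med tube 4.8 across ext -27.7 28.1 z max 109.0 tube z95 97.0
side A along [-85.7  84.7] mid -0.5 across med tube 5.3 across ext -27.9 24.1 z max 110.0 tube z95 97.1
side A along [-84.4  85.6] mid 0.6 across med tube 5.4 across ext -19.9 24.3 z max 110.0 tube z95 96.9
side A along [-36.9  36.8] mid -0.0 across med tube None across ext -20.2 25.0 z max 99.0 tube z95 None
side chi 91 (array([ 479.5, -179.2]), 120.8, 17.0, 82.5)
side clo 101 (array([ 419.5, -173.4]), 119.1, 16.0, 83.0)
handle (array([653.3, 267.5]), 98.4, 8.2, -0.4) 0.08718558980964053
```

View pics/A_c.png

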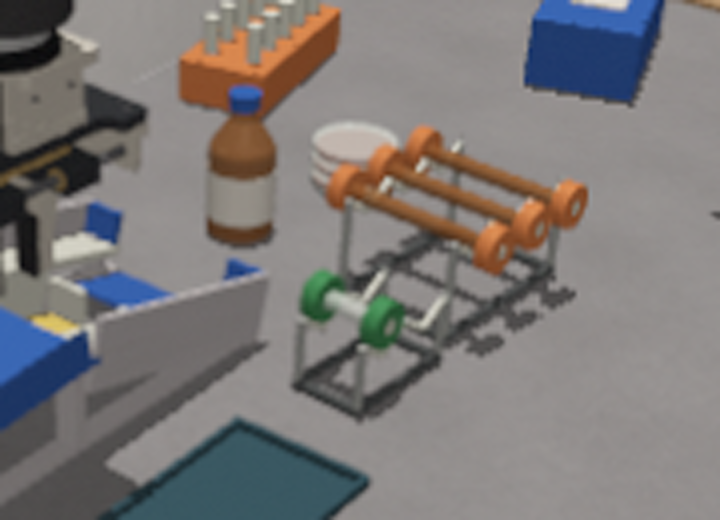

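View pics/A_top.png

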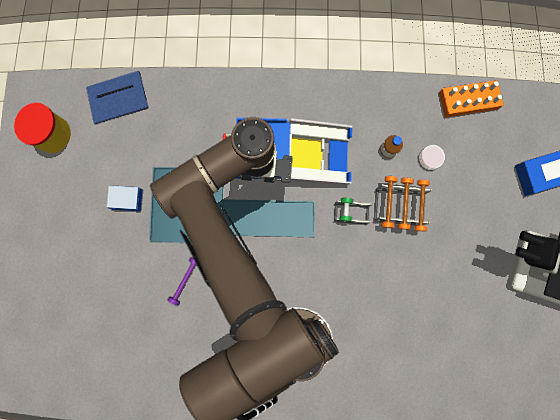

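```bash
python3 - <<'E'
from plant import ctrl
print(ctrl.close_job(), ctrl.get_obs()['clock'])
E
```

```text
the job is handed in; nothing more can be done
the job is handed in; nothing more can be done
```

I handed the job in after about 54 s of the allowed 210 s. By my last camera checks everything is where it should be, but the interface gave no verdict.

**What was there:** three long shuttles and one short one. The purple look-alike was left alone.

**Sorting:** I laid all four in the hopper, tipped it by the red handle to about 0.35 rad, and lowered it again. The three long shuttles rolled to the end stops and the short one dropped into the yellow lane. Then I laid the long ones in the three rack notches and the short one in the cradle.

**Last checks:**
- **Long shuttles:** they are centred within 2 mm of the rack's middle (18 mm allowed). Their heights fit tubes resting in the notches, and their angles are within about 1° of the rack's.
- **Short shuttle:** it is within about 1 mm of the cradle's middle (12 mm allowed), with a ring on either wire and its top at the expected height.
- **Hopper and bystanders:** the handle reads its starting height, so the hopper is down. The bottle, tip box and dishes look untouched in the pictures. I did not re-measure them.

**What did not go as planned:**
- The short shuttle rolled back about 14 cm when I first released it in the hopper. It nested at the rear wall against a long one, so the spacing differed from the suggested one, but all four were in.
- The cradle had been knocked about 37 mm aside during the run. I re-measured it before placing the short shuttle.
- My estimate of the first long shuttle's centre in the lane was about 5 mm off. I corrected that before lowering it into the rack.
- The push onto the cradle briefly reached about 18 N, and I eased it off before letting go.

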